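# Make up the take-up reel on the paper-strip winder

### The arm

A 6-joint arm with a two-finger parallel gripper is mounted at the origin on the work surface. World frame = base frame: x ahead of the robot, y to its left, z up, the work surface at z = 0. Lengths are in m, angles in degrees, forces in N, time in s.
With the tool pointing down it reaches from about 0.4 to 0.825 m from the base axis. Payload 7 kg.
Tool frame: the origin (TCP) lies between the finger pads; the fingertips stand 22 mm ahead of it and the grasp point (between the pads) lies 3 mm ahead of it; z points along the fingers, y is the line along which they close (so a half turn about z gives the same grasp; the last joint's range is limited). The gripper opens to 88 mm and grips with 3 to 60 N. Pads are 19 mm wide; open, the fingers measure 130 mm over their backs; the gripper's body (78 mm by 193 mm) begins 47 mm behind the grasp point.
Start: joints at [92.424, 20.546, 0.682, 0, -70.136, -16.507], TCP at [0.164, 0.655, 0.249] pointing down, gripper open.
Joint ranges: [-176.03, 176.03], [-82.01, 121.73], [-58.28, 71.71], [-173.87, 95.51], [-174.79, -0.11], [-173.66, 173.66]. Speed limits (degrees/s): [136.94, 136.94, 172.46, 180, 180, 180].

### API

Orientations are given as [roll, pitch, yaw] about the fixed x, y, z axes, in that order (R = Rz(yaw) Ry(pitch) Rx(roll)).
In Python, from plant import ctrl gives the robot as it stands.
- The arm moves only by the tool apply_moves, never from a script. Its argument "targets" is a list of rows, each an object with "travel": the shift along the tool's x, y, z in mm, a list of three; "roll": the turn about the tool's z in degrees; "jaw": the finger opening in mm, from 0 to 87.6. In form: [{"travel": [tx, ty, tz], "roll": roll, "jaw": jaw}, ...]. A call has 1 to 10 rows; each row shifts and turns the commanded pose from where the row before left it, along the tool's axes as they then stand; what a row does not reach is not made up. A row lasts 1/10 s, in which the tool goes at most 50 mm and 8.59 degrees, less where a joint would pass 70% of its speed; a pose out of reach is approached as far as the arm can. A call with a gripper value outside its range is refused whole. The fingers move at their own pace and stop on an object; the grip force is fixed at half the most. Time passes only in rows, so rows that do not move let the fingers close. It gives the time, the measured TCP pose, the force, the opening and the grip force at its end, in the units of the state.
- ctrl.get_obs(): the state, without advancing time (a new reading comes with each control period).
- ctrl.snapshot(name): name is "scene" or "top"; returns the picture (480x640x3 uint8, red, green, blue); there is no depth.
- ctrl.calibration(name): a dict with "K" (3x3 intrinsics, pixels), "dist_coeffs" ([k1, k2, p1, p2, k3] as OpenCV has them; the pictures are not rectified), "extrinsics" (4x4, takes a point from camera to world coordinates). Camera axes: x right, y down, z forward; pixel columns grow to the right and rows downward; lengths in m; the calibration is good to about 2 mm. A picture is of the moment at which its call begins. calibration takes no time and is no camera call.
- ctrl.close_job(): hands the job in; it is judged then, once.
The state is a dict: "clock": time; "joint_pos": joint angles; "qvel": joint speeds; "tau": joint torques, N m; "tool_pos": TCP position; "orientation": TCP orientation; "force": force on the tool from outside, world axes, zero at the start; "moment": the same for the moment, N m; "opening": finger opening in m; "gripper_force": force on a finger pad.
Only numpy, scipy, OpenCV 4.12 (cv2) and the standard library are available. Lean on these libraries where they do the work, as an engineer would, in place of code of your own. Each camera call takes 0.05 s, during which the arm holds its last target. There are 200 camera calls.

### The job

Make up the take-up reel on the sloping spindle of the strip winder. First turn the flanged core so that the flat of its D-shaped bore meets the flat of the spindle and slide it, flange first, fully home so that it holds the reel-present pin down; then put the side plate on in the same way, collar outwards, flush against the end of the core. Leave the glue bottle, the pin box and the tool jar where they stand.

Things in the scene. Friction and masses are not known exactly. Their poses are not given: they have to be found in the camera images.
- winder: Grey bench machine, fixed, 240 mm deep (its x), 210 wide (its y), 160 high at the back, 45 at the front. Its front (-x) faces the robot within about 20 degrees; its flat grey deck slopes 30 degrees down to that front, so the spindle leans 30 degrees from vertical towards it. Origin: centre of the underside. Two guide rollers 40 mm tall at the deck's upper corners, 115 mm from the spindle.
- spindle_seat (a point): Centre of the round seat (56 mm wide, 4 mm above the deck) on which the core's flange comes to rest. z: out along the spindle's axis, square to the deck; x: from the axis towards the spindle's flat (turns with it). The spindle is a steel D-shaped post, 32 mm in diameter, flat 11 mm from the axis, 75 mm long from the seat; its last 9 mm taper in by 3 mm all round.
- spindle_tip (a point): Free end of the spindle, on its axis, 75 mm out from the seat; axes as spindle_seat.
- spindle (a joint): Turn of the spindle about its own axis, rad, counterclockwise as seen from its tip; 0 when its flat faces up the slope. Starts between -0.8 and 0.8. A brake (4 N m) holds it where it stands; it need not be turned.
- pin (a joint): Reel-present pin: how far it is pressed into the deck, m; 0 released, about 0.006 when the core is home (stop at 0.008). A light spring (under 0.5 N) pushes it out; the core's own weight holds it down.
- pin_tip (a point): Rounded tip of the pin, 10 mm in diameter, 40 mm beside the spindle's axis (the machine's +y side); 6 mm proud of the seat's plane when released; z as spindle_seat.
- core: White plastic reel core, 0.34 kg, 54 mm tall, standing flange down: flange 100 mm in diameter, 6 thick, round barrel of 60 mm above it (grip the barrel at any yaw). D bore right through, 34.5 mm in diameter, flat 12.25 mm from the axis. Origin: on the axis under the flange; z up the barrel; x towards the bore's flat, where a 12 mm tab juts 8 mm from the rim. Home: origin and axes as spindle_seat.
- plate: White plastic side plate, 0.26 kg, lying collar up: disc 124 mm in diameter, 5 thick, with a round collar of 48 mm (grip it at any yaw), 32 mm tall in all. Same D bore right through. Origin: on the axis under the disc; z up the collar; x towards the bore's flat, where a 12 mm tab juts 8 mm from the rim. Home: 54 mm out along z from spindle_seat, axes as spindle_seat.
- glue: White glue bottle, 54 mm in diameter, 150 mm tall, standing loose on the bench; bystander. Origin at the centre of its foot.
- pin_box: Clear flat box of pins, 75 x 110 x 23 mm, loose on the bench in front of the winder; bystander. Origin at the centre of its underside.
- jar: White jar with tools, 72 mm in diameter, 90 mm tall (tools to 160 mm), standing loose on the bench; bystander. Origin at the centre of its foot.

How it is judged (in metres and radians):
On the way:
1. the core is home on the spindle's seat, flat to flat, and holds the reel-present pin down (z of core in the frame of spindle_seat between -0.003 and 0.0025 m and x of core in the frame of spindle_seat between -0.003 and 0.003 m and y of core in the frame of spindle_seat between -0.003 and 0.003 m and angle between the z axis of core and the z axis of spindle_seat, either way round below 0.06 rad and angle between the x axis of core and the x axis of spindle_seat, either way round below 0.15 rad and value of joint pin above 0.0045 m), for 0.2 s.
At the end, for the whole second after the job is handed in: The core is on the spindle, flange down on its seat (within 2.5 mm along the axis, 3 mm across it), flat to flat, holding the reel-present pin at least 4.5 mm down; the side plate is on the spindle against the core's end, collar outwards (same tolerances); both are let go and at rest (all of step 1 and z of plate in the frame of spindle_seat between 0.051 and 0.0565 m and x of plate in the frame of spindle_seat between -0.003 and 0.003 m and y of plate in the frame of spindle_seat between -0.003 and 0.003 m and angle between the z axis of plate and the z axis of spindle_seat, either way round below 0.06 rad and angle between the x axis of plate and the x axis of spindle_seat, either way round below 0.15 rad and linear speed of each of core, plate below 0.02 m/s and angular speed of each of core, plate below 0.15 rad/s); the robot touches nothing.
It fails at once if a bystander (glue bottle, pin box, jar) is shifted more than 30 mm or tipped (distance of any of glue, pin_box, jar from where it was at the start of the episode above 0.03 m or angle between any of glue, pin_box, jar's own z axis and vertical above 0.3 rad).
It also fails if it takes over 72 s, if anything falls off the work surface, if the arm or the gripper's body presses on something with over 40 N, if the wrist force passes 120 N, or if a joint passes its speed limit or range.

## Working session

There is one attempt and no reset: what is moved stays moved. The work goes in short steps, Python scripts to look and compute and a tool call to move; the robot and the scene stay as the last step left them, time stands still between calls to the robot, and variables do not carry over. Pictures are saved under pics/ and viewed, at most 10 in all, crops included, and the job is handed in when it is done.

Besides the shell and the picture viewer there is one more tool, called after "Request:" as name([rows], argument=value, ...), one row to a line, values as JSON. apply_moves: Moves the arm, as the interface text tells. Its arguments: {"type":"object","properties":{"targets":{"type":"array","items":{"type":"object","properties":{"travel":{"type":"array","items":{"type":"number"}},"roll":{"type":"number"},"jaw":{"type":"number"}}}}},"required":["targets"]}

```bash
mkdir -p pics; ls; python3 - <<'E'
from plant import ctrl
import cv2,numpy as np
np.set_printoptions(precision=4,suppress=True)
print(ctrl.get_obs())
for n in("scene","top"):
    c=ctrl.calibration(n);print(n,c["K"],c["dist_coeffs"],c["extrinsics"])
    cv2.imwrite(f"pics/{n}0.png",ctrl.snapshot(n)[:,:,::-1])
E
```

```text
pics
{'clock': 0.0, 'joint_pos': array([ 92.4242,  20.5926,   0.6326,  -0.0202, -70.1336, -16.5077]), 'qvel': array([ 0.0673, -0.0028, -0.0797, -0.0143, -0.1024, -0.0548]), 'tau': array([ -0.0023, -58.2713,  29.3064,   6.9973,   0.0071,  -0.0002]), 'tool_pos': array([0.1642, 0.6543, 0.2476]), 'orientation': array([179.9049,  -0.0084, -14.0904]), 'force': array([-0.0175, -0.4534,  0.1156]), 'moment': array([ 0.0358, -0.0098,  0.0398]), 'gripper_force': 0.0, 'opening': 0.08738882079375891}
scene [[495.6265   0.     316.6879]
 [  0.     495.6265 237.3404]
 [  0.       0.       1.    ]] [0.0073 0.     0.     0.     0.    ] [[ 0.2547  0.5717 -0.7799  1.506 ]
 [ 0.9668 -0.1675  0.1929 -0.2158]
 [-0.0204 -0.8032 -0.5954  0.861 ]
 [ 0.      0.      0.      1.    ]]
top [[433.7108   0.     314.4328]
 [  0.     433.7108 232.2166]
 [  0.       0.       1.    ]] [-0.006  0.     0.     0.     0.   ] [[-0.0632 -0.9733  0.2209  0.3405]
 [-0.998   0.0613 -0.0152 -0.0011]
 [ 0.0012 -0.2214 -0.9752  1.082 ]
 [ 0.      0.      0.      1.    ]]
```

View pics/scene0.png

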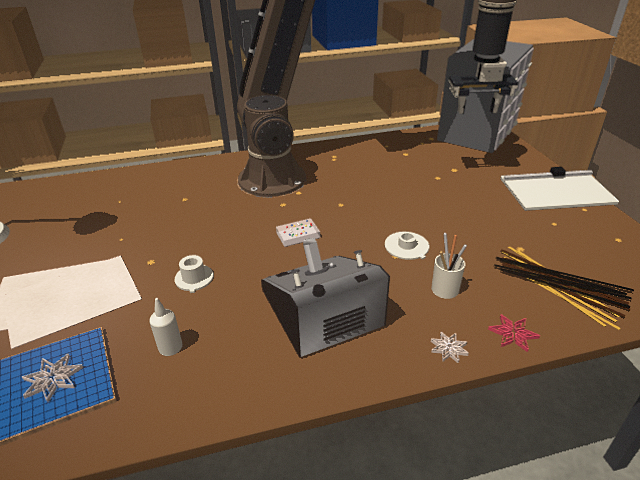

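View pics/top0.png

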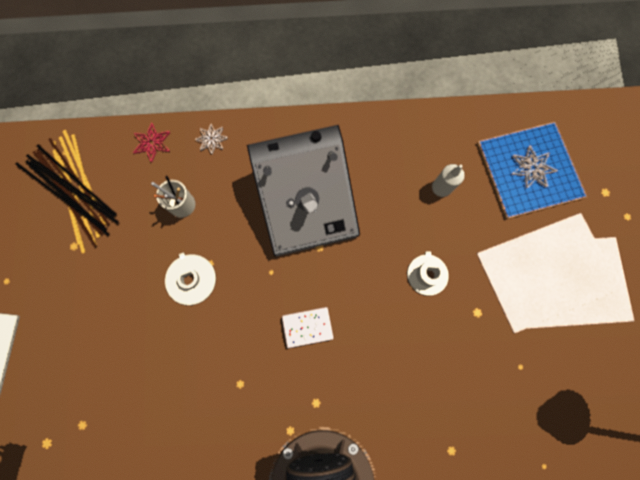

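The core is at top (430,275) and scene (193,272). The plate is at top (190,280) and scene (407,243). The winder is centred near top (305,190), with the spindle tip near top (308,200) and scene (310,240). The tool can't tilt through this interface, so the parts will have to pivot between the pads. Next I'll zoom in.

```bash
cat > h.py <<'E'
from plant import ctrl
import cv2,numpy as np
np.set_printoptions(precision=4,suppress=True)
def avg(n,k=4): return np.mean([ctrl.snapshot(n).astype(float) for _ in range(k)],0)[:,:,::-1].astype(np.uint8).copy()
def ray(n,uv):
    c=ctrl.calibration(n);E=np.array(c["extrinsics"])
    p=cv2.undistortPoints(np.array(uv,float).reshape(-1,1,2),np.array(c["K"]),np.array(c["dist_coeffs"])).reshape(-1,2)
    d=np.c_[p,np.ones(len(p))]@E[:3,:3].T
    return E[:3,3],d
def onz(n,uv,z):
    o,d=ray(n,uv);return o+d*((z-o[2])/d[:,2])[:,None]
def tri(a,b):
    (o1,d1),(o2,d2)=ray("top",[a]),ray("scene",[b]);d1,d2=d1[0],d2[0]
    s=np.linalg.lstsq(np.c_[d1,-d2],o2-o1,rcond=None)[0];p,q=o1+s[0]*d1,o2+s[1]*d2
    return (p+q)/2,np.linalg.norm(p-q)
def proj(n,P):
    c=ctrl.calibration(n);T=np.linalg.inv(np.array(c["extrinsics"]))
    return cv2.projectPoints(np.array(P,float).reshape(-1,3),cv2.Rodrigues(T[:3,:3])[0],T[:3,3],np.array(c["K"]),np.array(c["dist_coeffs"]))[0].reshape(-1,2)
def crop(im,x,y,w,h,s): return cv2.resize(im[y:y+h,x:x+w],None,fx=s,fy=s,interpolation=cv2.INTER_CUBIC)
E
python3 - <<'E'
from h import *
t=avg("top");s=avg("scene");cv2.imwrite("t.png",t);cv2.imwrite("s.png",s)
cv2.imwrite("pics/a.png",np.hstack([crop(t,240,115,125,150,4),crop(s,290,210,50,100,6)]))
cv2.imwrite("pics/b.png",np.vstack([np.hstack([crop(t,400,245,60,55,5),crop(t,155,245,70,60,5)[:275]]),np.hstack([crop(s,165,245,60,55,5),crop(s,375,215,70,55,5)])]))
for nm,x,y,w,h in(("core",395,240,65,65),("plate",150,240,75,75)):
    g=t[y:y+h,x:x+w].astype(int);m=((g[:,:,0]>95)).astype(np.uint8)
    n,l,st,c=cv2.connectedComponentsWithStats(m);i=1+st[1:,4].argmax()
    cs,_=cv2.findContours((l==i).astype(np.uint8),cv2.RETR_EXTERNAL,cv2.CHAIN_APPROX_NONE)
    k=max(cs,key=len)[:,0]+[x,y]
    P=onz("top",k,.0055 if nm=="core" else .0045)[:,:2]
    # robust circle fit
    q=np.ones(len(P),bool)
    for _ in range(8):
        a=np.linalg.lstsq(np.c_[2*P[q],np.ones(q.sum())],(P[q]**2).sum(1),rcond=None)[0]
        r=np.sqrt(a[2]+a[:2]@a[:2]);d=np.linalg.norm(P-a[:2],axis=1)-r;q=np.abs(d)<.0025
    o=P[d>.004]-a[:2]
    print(nm,st[i],a[:2],r,q.sum(),len(o),np.degrees(np.arctan2(*o.mean(0)[::-1])))
E
```

```text
core [  12   11   42   45 1060] [ 0.4612 -0.2962] 0.047992223300842005 45 53 104.3561790525114
plate [  14   12   52   54 2025] [0.4854 0.2989] 0.06322785686556125 140 8 18.72626686245304
```

View pics/a.png

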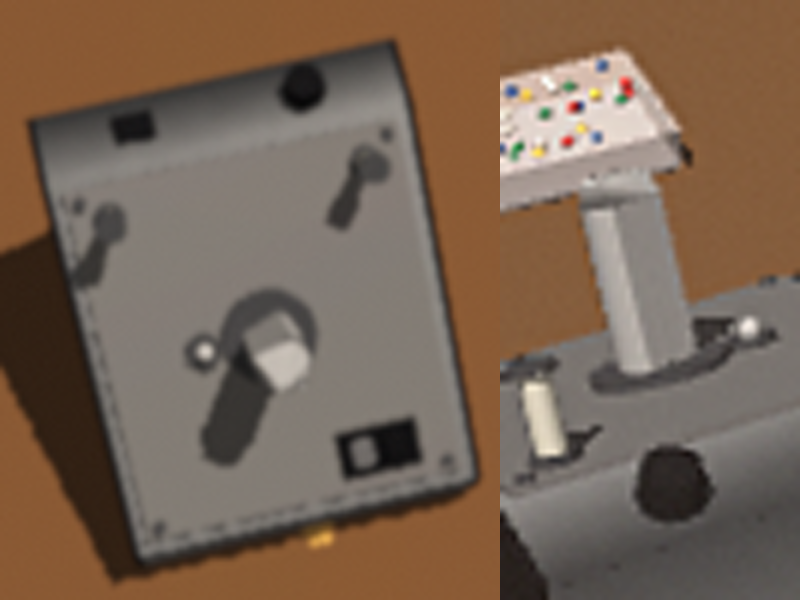

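View pics/b.png

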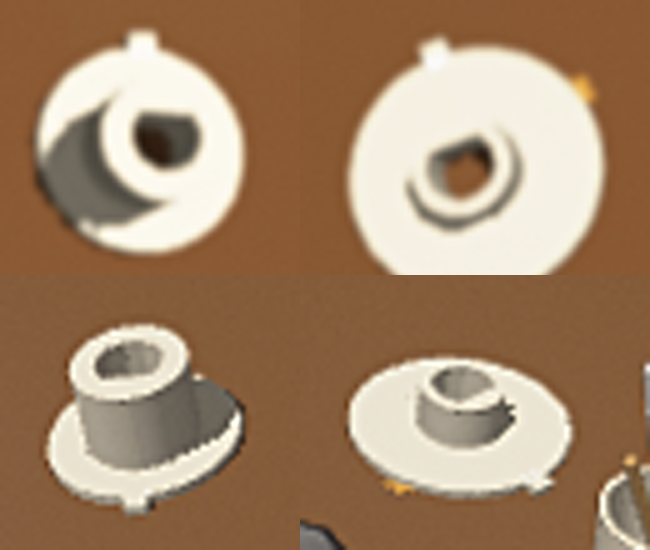

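Picture a shows the winder with its up direction tilted left. The spindle's end face is bright near top (310,205) and its flat faces up the slope and slightly left. Picture b shows the core tab at top (428.6,253.4) and the plate tab at (181.8,255.4). I'll zoom in on the spindle and refine the discs with a saturation mask.

```bash
python3 - <<'E'
from h import *
t=cv2.imread("t.png");s=cv2.imread("s.png")
f=lambda im:cv2.convertScaleAbs(im,alpha=1.3)
cv2.imwrite("pics/c.png",np.hstack([f(crop(t,290,185,30,37,14))[:510],f(crop(s,298,235,26,37,14))[:510]]))
for nm,x,y,w,h,z,R in(("core",395,240,65,65,.006,.05),("plate",150,240,75,75,.005,.062)):
    hs=cv2.cvtColor(t[y:y+h,x:x+w],cv2.COLOR_BGR2HSV);m=(hs[:,:,1]<110).astype(np.uint8)
    n,l,st,c=cv2.connectedComponentsWithStats(m);i=1+st[1:,4].argmax()
    k=max(cv2.findContours((l==i).astype(np.uint8),0,cv2.CHAIN_APPROX_NONE)[0],key=len)[:,0]+[x,y]
    P=onz("top",k,z)[:,:2]
    from scipy.optimize import least_squares
    r=least_squares(lambda a:np.linalg.norm(P-a[:2],axis=1)-a[2],[*P.mean(0),R],loss="soft_l1",f_scale=.001).x
    d=np.linalg.norm(P-r[:2],axis=1)-r[2];o=P[d>.0035]-r[:2]
    print(nm,st[i],r,len(o),[np.degrees(np.arctan2(v[1],v[0])).round() for v in o])
for nm,uv,z in(("core",(428.6,253.4),.006),("plate",(181.8,255.4),.005)): print(nm,"tab",onz("top",[uv],z))
print("rollers",tri((267.5,170),(360,253)),tri((332.5,155.75),(295.8,274.2)))
for n,u in(("top",(291.2,203)),("scene",(331.3,264.3))):print(n)
print("pin",tri((291.2,203),(331.3,264.3)))
E
```

```text
core [  12   11   42   45 1385] [ 0.4595 -0.2923  0.0517] 8 [np.float64(-1.0), np.float64(-0.0), np.float64(-16.0), np.float64(-13.0), np.float64(-10.0), np.float64(-8.0), np.float64(-6.0), np.float64(-3.0)]
plate [  14   12   52   54 2067] [0.485  0.299  0.0635] 8 [np.float64(16.0), np.float64(18.0), np.float64(20.0), np.float64(22.0), np.float64(23.0), np.float64(23.0), np.float64(12.0), np.float64(14.0)]
core tab [[ 0.5116 -0.3013  0.006 ]]
plate tab [[0.5457 0.319  0.005 ]]
rollers (array([0.6934, 0.0813, 0.177 ]), np.float64(0.0036837183443031783)) (array([ 0.7191, -0.0678,  0.1726]), np.float64(0.0020367603144154727))
top
scene
pin (array([0.6343, 0.0337, 0.1088]), np.float64(0.0003983141802754949))
```

View pics/c.png

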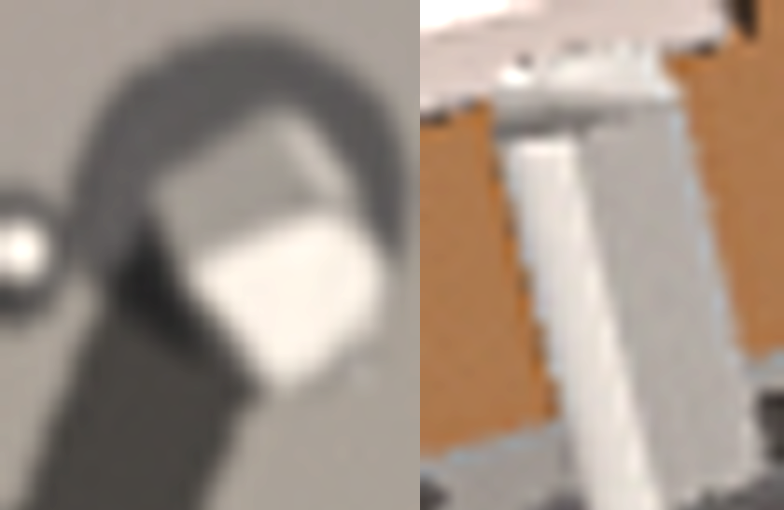

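Picture c, top view: the bright D end face has its flat edge from about (303.6,203.9) to (313.9,200). Scene view: the post's silhouettes at row 245.7 are columns 304.1 and 317.3, with the flat's left edge at 309.3, so the flat is turned well round from the camera direction. Now yaw, theta and seat.

```bash
python3 - <<'E'
from h import *
az=lambda v:np.degrees(np.arctan2(v[1],v[0]))
for uv,z in((((275,255),(359.5,235)),.045),(((247.5,145.5),(338.75,125.5)),.16)):
    P=onz("top",uv,z);print("edge",P,az(P[0]-P[1])-90,np.linalg.norm(P[0]-P[1]))
for w in(9,10,11,12):
    c,s=np.cos(np.radians(w)),np.sin(np.radians(w))
    d=np.array([-.5*c,-.5*s,.866]);x=np.array([.866*c,.866*s,.5]);y=np.array([-s,c,0])
    seat=np.array([.6343,.0337,.1088])-.04*y-.005*d
    tip=seat+.075*d
    C=np.array(ctrl.calibration("scene")["extrinsics"])[:3,3]-(seat+.04*d)
    va=np.degrees(np.arctan2(C@y,C@x))
    o,D=ray("top",[(303.6,203.9),(313.9,200),(310.4,212.8),(290+380/14,185+290/14)])
    Q=o+D*(((tip-o)@d)/(D@d))[:,None]-tip
    q=np.c_[Q@x,Q@y]*1000;e=q[0]-q[1]
    print(w,seat,tip,"view",va,"theta scene",va-11+46.6,"theta top",az(e)-90,"pts mm",q.round(1).tolist(),"tip px",proj("top",tip),proj("scene",[tip,seat+.0643*d]))
E
```

```text
edge [[ 0.5249  0.0816  0.045 ]
 [ 0.5615 -0.127   0.045 ]] 9.94170143319576 0.21180507445648564
edge [[ 0.7617  0.1243  0.16  ]
 [ 0.7981 -0.0875  0.16  ]] 9.763240933300963 0.21488674185904086
9 [ 0.643  -0.0054  0.1045] [ 0.606  -0.0113  0.1694] view -17.488814658244447 theta scene 18.111185341755554 theta top 8.860643207799015 pts mm [[8.4, 14.6], [12.1, -9.1], [-14.4, 3.9], [-1.9, -13.7]] tip px [[310.8846 206.1812]] [[309.1954 240.188 ]
 [310.2115 244.6152]]
10 [ 0.6437 -0.0053  0.1045] [ 0.6068 -0.0118  0.1694] view -18.263116943881954 theta scene 17.336883056118047 theta top 7.873280728753912 pts mm [[8.0, 15.1], [11.3, -8.7], [-15.0, 4.7], [-2.9, -13.1]] tip px [[311.0847 205.8214]] [[309.0747 240.4189]
 [310.1282 244.8379]]
11 [ 0.6444 -0.0051  0.1045] [ 0.6076 -0.0122  0.1694] view -19.036717668158442 theta scene 16.56328233184156 theta top 6.885000173840453 pts mm [[7.6, 15.6], [10.5, -8.3], [-15.6, 5.5], [-3.8, -12.4]] tip px [[311.2782 205.4585]] [[308.9604 240.6512]
 [310.0512 245.0616]]
12 [ 0.6451 -0.0049  0.1045] [ 0.6084 -0.0127  0.1694] view -19.809590439167426 theta scene 15.790409560832575 theta top 5.895913203980967 pts mm [[7.2, 16.1], [9.6, -7.9], [-16.2, 6.4], [-4.7, -11.8]] tip px [[311.4651 205.0925]] [[308.8527 240.8848]
 [309.9806 245.2863]]
```

Request:
apply_moves([
  {"travel":[35.1,22.5,0],"roll":0,"jaw":87},
  {"travel":[35.1,22.5,0],"roll":0,"jaw":87},
  {"travel":[35.1,22.5,0],"roll":0,"jaw":87},
  {"travel":[35.1,22.5,0],"roll":0,"jaw":87},
  {"travel":[35.1,22.5,0],"roll":0,"jaw":87},
  {"travel":[35.1,22.5,0],"roll":0,"jaw":87},
  {"travel":[35.1,22.5,0],"roll":0,"jaw":87},
  {"travel":[35.1,22.5,0],"roll":0,"jaw":87},
  {"travel":[35.1,22.5,0],"roll":0,"jaw":87},
  {"travel":[35.1,22.5,0],"roll":0,"jaw":87},
])

```text
clock: 1.5
tool_pos: [0.4509, 0.3497, 0.2489]
orientation: [-180.0, -0.0, -14.1]
force: [0.6, 0.4, -0.9]
opening: 0.087
gripper_force: 0.0
```

```bash
cat >> h.py <<'E'
def tool(P,yaw=None):
    "travel (mm) and roll to a world target for a downward tool"
    o=ctrl.get_obs();a=np.radians(o["orientation"][2]);v=(np.array(P)-o["tool_pos"])*1000
    r=None if yaw is None else (o["orientation"][2]-yaw+90)%180-90
    print("t",o["clock"],"at",o["tool_pos"],o["orientation"],"F",o["force"],"M",o["moment"],"open",round(o["opening"]*1e3,1),o["gripper_force"])
    print("travel",[round(x,1) for x in(v@[np.cos(a),np.sin(a),0],v@[np.sin(a),-np.cos(a),0],-v[2])],"roll",r,"j6",o["joint_pos"][5])
E
python3 - <<'E'
from h import *
tool([.4605,-.293,.249],-21.5)
s=cv2.imread("s.png").astype(float).mean(2)
for y in range(246,268,2):
    r=cv2.resize(s[y:y+1],None,fx=10,fy=1,interpolation=cv2.INTER_CUBIC)[0];print(y,s[y,300:324].astype(int).tolist())
E
```

```text
t 1.5 at [0.4509 0.3497 0.2489] [-179.9601   -0.0166  -14.0698] F [ 0.5938  0.3563 -0.8788] M [ 0.0574 -0.0621  0.0138] open 87.0 0.0
travel [np.float64(165.5), np.float64(621.1), np.float64(-0.1)] roll 7.430187200195093 j6 18.48990377224649
246 [95, 95, 92, 94, 145, 163, 173, 174, 177, 139, 128, 133, 132, 132, 132, 132, 135, 120, 93, 92, 95, 95, 94, 96]
248 [94, 95, 94, 89, 129, 154, 165, 171, 173, 157, 132, 131, 132, 132, 132, 131, 133, 137, 104, 91, 94, 95, 94, 94]
250 [94, 94, 95, 91, 95, 143, 163, 171, 171, 175, 137, 132, 131, 132, 132, 132, 132, 134, 120, 94, 93, 95, 94, 95]
252 [94, 96, 95, 94, 88, 131, 155, 165, 171, 174, 155, 132, 134, 131, 131, 132, 132, 134, 137, 102, 93, 94, 94, 96]
254 [96, 94, 95, 94, 91, 95, 142, 162, 169, 173, 175, 137, 132, 132, 133, 132, 133, 132, 135, 121, 97, 92, 94, 94]
256 [95, 94, 95, 94, 95, 88, 134, 155, 166, 171, 177, 155, 133, 133, 132, 129, 131, 132, 134, 138, 102, 93, 93, 94]
258 [96, 95, 95, 97, 93, 92, 95, 145, 163, 171, 172, 177, 136, 131, 133, 134, 133, 132, 133, 136, 119, 95, 93, 92]
260 [95, 97, 94, 94, 95, 93, 82, 132, 156, 167, 170, 179, 155, 134, 131, 132, 129, 133, 132, 135, 138, 110, 105, 118]
262 [96, 95, 95, 95, 94, 93, 92, 98, 145, 163, 170, 171, 173, 135, 130, 133, 131, 131, 132, 131, 135, 131, 115, 115]
264 [94, 95, 94, 93, 92, 94, 92, 84, 132, 156, 168, 171, 178, 151, 133, 129, 133, 129, 132, 132, 135, 123, 66, 51]
266 [97, 101, 106, 112, 119, 119, 117, 115, 116, 146, 161, 169, 170, 171, 133, 130, 131, 132, 130, 132, 135, 141, 103, 58]
```

Request:
apply_moves([
  {"travel":[11.8,44.4,0],"roll":0,"jaw":87},
  {"travel":[11.8,44.4,0],"roll":0,"jaw":87},
  {"travel":[11.8,44.4,0],"roll":0,"jaw":87},
  {"travel":[11.8,44.4,0],"roll":0,"jaw":87},
  {"travel":[11.8,44.4,0],"roll":0,"jaw":87},
  {"travel":[11.8,44.4,0],"roll":0,"jaw":87},
  {"travel":[11.8,44.4,0],"roll":0,"jaw":87},
  {"travel":[11.8,44.4,0],"roll":0,"jaw":87},
  {"travel":[11.8,44.4,0],"roll":0,"jaw":87},
  {"travel":[11.8,44.4,0],"roll":0,"jaw":87},
])

```text
clock: 2.5
tool_pos: [0.4561, -0.1101, 0.2491]
orientation: [-180.0, -0.1, -14.1]
force: [1.1, 0.8, 0.0]
opening: 0.087
gripper_force: 0.0
```

Request:
apply_moves([
  {"travel":[11.8,44.4,0],"roll":0,"jaw":87},
  {"travel":[11.8,44.4,0],"roll":0,"jaw":87},
  {"travel":[11.8,44.4,0],"roll":0,"jaw":87},
  {"travel":[11.8,44.4,0],"roll":0,"jaw":87},
  {"travel":[0,0,35],"roll":3.7,"jaw":87},
  {"travel":[0,0,35],"roll":3.7,"jaw":87},
  {"travel":[0,0,0],"roll":0,"jaw":87},
])

```text
clock: 3.2
tool_pos: [0.4559, -0.2916, 0.1743]
orientation: [180.0, 0.5, -21.7]
force: [-0.7, 0.1, -0.4]
opening: 0.0869
gripper_force: 0.0
```

```bash
python3 - <<'E'
from h import *
tool([.4605,-.293,.043],-21.5)
E
```

```text
t 3.2 at [ 0.4559 -0.2916  0.1743] [179.9971   0.4649 -21.6588] F [-0.72    0.0583 -0.4314] M [0.0117 0.1286 0.0641] open 86.9 0.0
travel [np.float64(4.8), np.float64(-0.4), np.float64(131.3)] roll -0.15878504831101736 j6 80.28986872536099
```

```bash
python3 - <<'E'
from h import *
t=cv2.imread("t.png")
print(onz("top",[(433.6,271.8)],.054))
# scene: barrel top ellipse / flange in scene crop b: barrel top left/right 70..190, top/bottom 325..402
u=lambda x,y:(165+x/5,245+(y-275)/5)
print(onz("scene",[u(130,363)],.054), onz("scene",[u(48,440),u(243,420)],.006).mean(0))
E
```

```text
[[ 0.459  -0.2945  0.054 ]]
[[ 0.4635 -0.2934  0.054 ]] [ 0.4608 -0.293   0.006 ]
```

Request:
apply_moves([
  {"travel":[4.8,-0.4,31],"roll":0,"jaw":87},
  {"travel":[0,0,35],"roll":0,"jaw":87},
  {"travel":[0,0,35],"roll":0,"jaw":87},
  {"travel":[0,0,30],"roll":0,"jaw":87},
  {"travel":[0,0,0],"roll":0,"jaw":87},
  {"travel":[0,0,0],"roll":0,"jaw":50},
  {"travel":[0,0,0],"roll":0,"jaw":50},
  {"travel":[0,0,0],"roll":0,"jaw":50},
  {"travel":[0,0,0],"roll":0,"jaw":50},
  {"travel":[0,0,0],"roll":0,"jaw":50},
])

```text
clock: 4.2
tool_pos: [0.4644, -0.2939, 0.0492]
orientation: [180.0, -0.1, -21.4]
force: [-0.9, 0.1, 7.7]
opening: 0.0593
gripper_force: 30.0
```

```bash
python3 - <<'E'
from h import *
tool([.4605,-.293,.043],-21.5)
E
```

```text
t 4.2 at [ 0.4644 -0.2939  0.0492] [179.9902  -0.136  -21.4431] F [-0.9393  0.1084  7.6611] M [-0.0493  0.6457  0.0501] open 59.3 30.00131070613861
travel [np.float64(-3.9), np.float64(0.6), np.float64(6.2)] roll 0.0569493070673559 j6 80.40034074380684
```

Request:
apply_moves([
  {"travel":[0,0,0],"roll":0,"jaw":80},
  {"travel":[0,0,0],"roll":0,"jaw":80},
  {"travel":[0,0,0],"roll":0,"jaw":80},
  {"travel":[0,0,0],"roll":0,"jaw":80},
])

```text
clock: 4.6
tool_pos: [0.4635, -0.2934, 0.0475]
orientation: [-180.0, 0.0, -21.5]
force: [-0.3, -0.4, -0.2]
opening: 0.0794
gripper_force: 0.0
```

```bash
python3 - <<'E'
from h import *
tool([.4605,-.293,.043],-21.5)
s=avg("scene",1);t=avg("top",1)
cv2.imwrite("pics/d.png",np.hstack([crop(s,130,180,110,150,3.6),crop(t,380,220,110,150,3.6)]))
E
```

```text
t 4.6 at [ 0.4635 -0.2934  0.0475] [-179.9984    0.0111  -21.4847] F [-0.3303 -0.3552 -0.1885] M [-0.0099  0.0298  0.0394] open 79.4 0.0
travel [np.float64(-2.9), np.float64(0.7), np.float64(4.5)] roll 0.01528794330153005 j6 80.39313047129968
```

View pics/d.png

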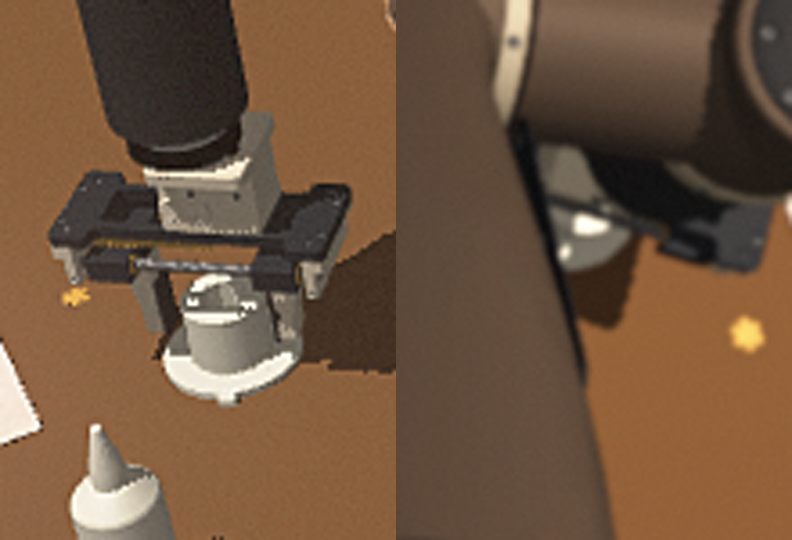

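The gripper is straddling the barrel cleanly, with the tab still towards the scene camera. I'll correct by a few mm and grip again.

Request:
apply_moves([
  {"travel":[-2.9,0.4,5],"roll":0,"jaw":80},
  {"travel":[0,0,0],"roll":0,"jaw":80},
  {"travel":[0,0,0],"roll":0,"jaw":50},
  {"travel":[0,0,0],"roll":0,"jaw":50},
  {"travel":[0,0,0],"roll":0,"jaw":50},
  {"travel":[0,0,0],"roll":0,"jaw":50},
  {"travel":[0,0,0],"roll":0,"jaw":50},
])

```text
clock: 5.4
tool_pos: [0.4608, -0.2928, 0.0426]
orientation: [-180.0, -0.0, -21.5]
force: [0.2, -0.4, -0.5]
opening: 0.0593
gripper_force: 30.0
```

```bash
python3 - <<'E'
from h import *
tool([.4605,-.293,.25],-21.5)
E
```

```text
t 5.4 at [ 0.4608 -0.2928  0.0426] [-179.9979   -0.0156  -21.4818] F [ 0.1641 -0.412  -0.5047] M [ 0.0241 -0.135   0.0061] open 59.3 30.000023748725653
travel [np.float64(-0.2), np.float64(0.3), np.float64(-207.4)] roll 0.018215964903447457 j6 80.38120576999154
```

Request:
apply_moves([
  {"travel":[0,0,-20],"roll":0,"jaw":50},
  {"travel":[0,0,-30],"roll":0,"jaw":50},
  {"travel":[0,0,-30],"roll":-7.8,"jaw":50},
  {"travel":[0,0,-30],"roll":-7.8,"jaw":50},
  {"travel":[0,0,0],"roll":-7.8,"jaw":50},
  {"travel":[0,0,0],"roll":-7.9,"jaw":50},
  {"travel":[0,0,0],"roll":0,"jaw":50},
])

```text
clock: 6.1
tool_pos: [0.4602, -0.2925, 0.1523]
orientation: [-180.0, 0.0, 9.9]
force: [-0.9, 1.3, -3.6]
opening: 0.0595
gripper_force: 30.0
```

```bash
python3 - <<'E'
from h import *
tool([.5335,.0111,.15],9.85)
E
```

```text
t 6.1 at [ 0.4602 -0.2925  0.1523] [-179.9643    0.021     9.9165] F [-0.874   1.2651 -3.5696] M [-0.0703 -0.0048 -0.0479] open 59.5 29.997576288878918
travel [np.float64(124.5), np.float64(-286.4), np.float64(2.3)] roll 0.06649969059864702 j6 111.7985758270775
```

Request:
apply_moves([
  {"travel":[15.6,-35.8,0],"roll":0,"jaw":50},
  {"travel":[15.6,-35.8,0],"roll":0,"jaw":50},
  {"travel":[15.6,-35.8,0],"roll":0,"jaw":50},
  {"travel":[15.6,-35.8,0],"roll":0,"jaw":50},
  {"travel":[15.6,-35.8,0],"roll":0,"jaw":50},
  {"travel":[15.6,-35.8,0],"roll":0,"jaw":50},
  {"travel":[15.6,-35.8,0],"roll":0,"jaw":50},
  {"travel":[15.6,-35.8,0],"roll":0,"jaw":50},
  {"travel":[0,0,0],"roll":0,"jaw":50},
])

```text
clock: 7.0
tool_pos: [0.536, 0.0144, 0.1522]
orientation: [-180.0, -0.0, 9.8]
force: [-0.0, 0.2, -2.8]
opening: 0.0594
gripper_force: 30.0
```

Request:
apply_moves([
  {"travel":[0,0,15],"roll":0,"jaw":50},
  {"travel":[0,0,10],"roll":0,"jaw":50},
  {"travel":[0,0,8],"roll":0,"jaw":50},
  {"travel":[0,0,4],"roll":0,"jaw":50},
  {"travel":[0,0,3],"roll":0,"jaw":50},
])

```text
clock: 7.5
tool_pos: [0.5322, 0.0092, 0.112]
orientation: [179.9, 0.3, 9.7]
force: [-12.4, -2.3, 9.4]
opening: 0.0592
gripper_force: 30.0
```

Request:
apply_moves([
  {"travel":[0,0,3],"roll":0,"jaw":50},
  {"travel":[0,0,3],"roll":0,"jaw":50},
  {"travel":[0,0,3],"roll":0,"jaw":50},
  {"travel":[0,0,3],"roll":0,"jaw":50},
])

```text
clock: 7.9
tool_pos: [0.5298, 0.008, 0.0995]
orientation: [179.9, 0.6, 9.6]
force: [-14.9, -4.4, 6.8]
opening: 0.0595
gripper_force: 30.0
```

Request:
apply_moves([
  {"travel":[0,0,2],"roll":0,"jaw":50},
  {"travel":[0,0,2],"roll":0,"jaw":50},
  {"travel":[0,0,2],"roll":0,"jaw":50},
])

```text
clock: 8.2
tool_pos: [0.5297, 0.008, 0.0933]
orientation: [179.9, 0.6, 9.6]
force: [-13.6, -4.0, 4.0]
opening: 0.0597
gripper_force: 30.0
```

Request:
apply_moves([
  {"travel":[0,0,2],"roll":0,"jaw":50},
  {"travel":[0,0,2],"roll":0,"jaw":50},
  {"travel":[0,0,1.5],"roll":0,"jaw":50},
])

```text
clock: 8.5
tool_pos: [0.5312, 0.0086, 0.088]
orientation: [179.9, 0.4, 9.6]
force: [-9.9, -2.9, 3.8]
opening: 0.0594
gripper_force: 30.0
```

Request:
apply_moves([
  {"travel":[0,0,1.5],"roll":0,"jaw":50},
  {"travel":[0,0,1.5],"roll":0,"jaw":50},
])

```text
clock: 8.7
tool_pos: [0.5314, 0.0086, 0.0861]
orientation: [179.9, 0.4, 9.7]
force: [-18.0, -0.9, 25.9]
opening: 0.0594
gripper_force: 30.0
```

```bash
python3 - <<'E'
from h import *
tool([.5335,.0111,.15],9.85)
s=avg("scene",1);t=avg("top",1)
cv2.imwrite("pics/e.png",np.hstack([crop(s,270,180,100,120,4),crop(t,255,160,100,120,4)]))
E
```

```text
t 8.7 at [0.5314 0.0086 0.0861] [179.9188   0.3902   9.6708] F [-17.9905  -0.8695  25.943 ] M [-0.2276  6.4015 -0.0008] open 59.4 29.99814467970282
travel [np.float64(2.4), np.float64(-2.1), np.float64(-63.9)] roll -0.1791723170663886 j6 77.59760211683238
```

View pics/e.png

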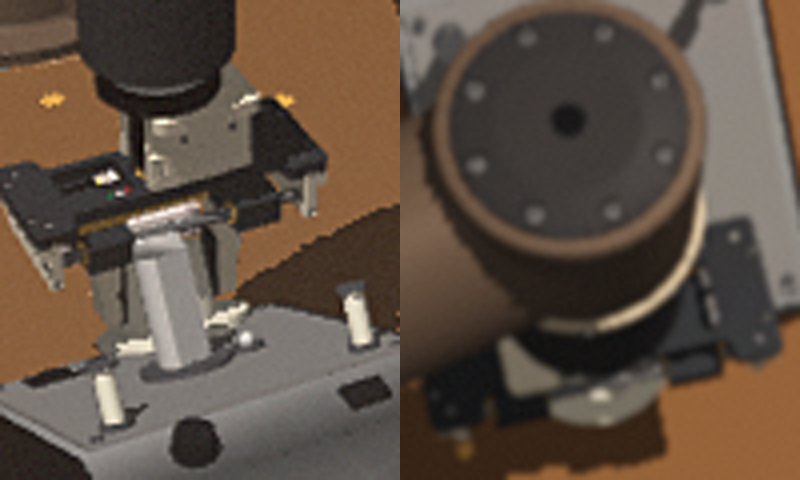

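It's flush on the deck at 30 degrees: the force jumped exactly where the deck plane predicted. Now back off and lift.

Request:
apply_moves([
  {"travel":[-4,0,-8],"roll":0,"jaw":50},
  {"travel":[-12,0,-10],"roll":0,"jaw":50},
  {"travel":[-12,0,-20],"roll":0,"jaw":50},
  {"travel":[0,0,-30],"roll":0,"jaw":50},
  {"travel":[0,0,-30],"roll":0,"jaw":50},
  {"travel":[0,0,-30],"roll":0,"jaw":50},
  {"travel":[0,0,0],"roll":0,"jaw":50},
])

```text
clock: 9.5
tool_pos: [0.5098, 0.0062, 0.2188]
orientation: [-180.0, -0.5, 9.8]
force: [0.3, 0.2, -3.3]
opening: 0.0596
gripper_force: 30.0
```

```bash
python3 - <<'E'
from h import *
tool([.5831,-.0158,.214],9.85)
s=avg("scene",1);t=avg("top",1);cv2.imwrite("s2.png",s);cv2.imwrite("t2.png",t)
cv2.imwrite("pics/f.png",np.hstack([crop(s,260,130,100,150,4),crop(t,255,190,100,150,4)]))
E
```

```text
t 9.5 at [0.5098 0.0062 0.2188] [-179.9718   -0.4917    9.7832] F [ 0.2501  0.2243 -3.3038] M [ 0.0237 -0.1616  0.0094] open 59.6 29.993587934877723
travel [np.float64(68.5), np.float64(34.1), np.float64(4.8)] roll -0.06683438578133405 j6 76.88294533966808
```

View pics/f.png

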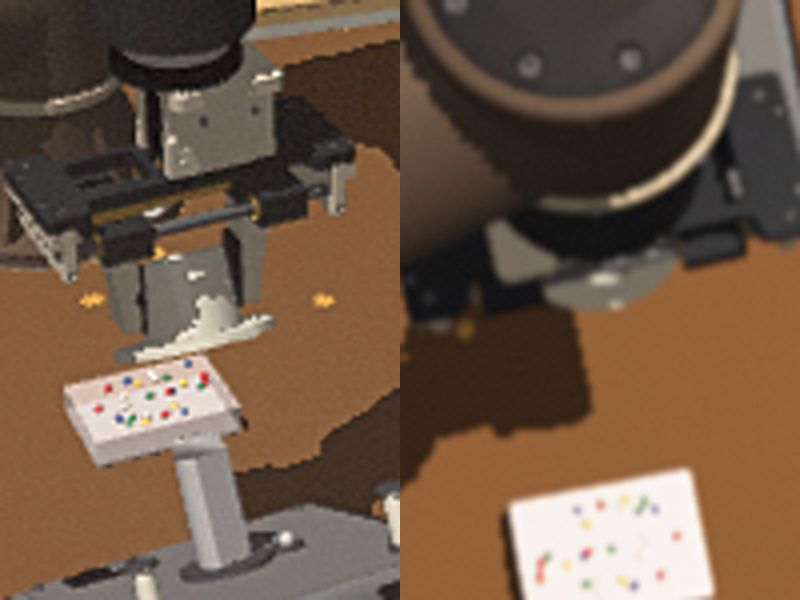

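The core is now held tilted, flange nearly edge-on to the scene camera at about (310,216), with the spindle below at (312,245). Moving to the pre-insert point on the axis.

Request:
apply_moves([
  {"travel":[0,17,0],"roll":0,"jaw":50},
  {"travel":[10,17,0],"roll":0,"jaw":50},
  {"travel":[20,0,2],"roll":0,"jaw":50},
  {"travel":[20,0,2],"roll":0,"jaw":50},
  {"travel":[18,0,0],"roll":0,"jaw":50},
  {"travel":[0,0,0],"roll":0,"jaw":50},
])

```text
clock: 10.2
tool_pos: [0.5811, -0.016, 0.2076]
orientation: [180.0, 0.2, 9.8]
force: [-0.9, 0.7, -3.3]
opening: 0.0594
gripper_force: 30.0
```

```bash
python3 - <<'E'
from h import *
tool([.5831,-.0158,.214],9.85)
E
```

```text
t 10.2 at [ 0.5811 -0.016   0.2076] [179.9768   0.159    9.7662] F [-0.8611  0.6652 -3.2729] M [-0.0777  0.0875 -0.0341] open 59.4 29.992930577136576
travel [np.float64(2.0), np.float64(0.1), np.float64(-6.4)] roll -0.08378776314395964 j6 82.077715347934
```

Request:
apply_moves([
  {"travel":[2,0,-6],"roll":0,"jaw":50},
  {"travel":[0,0,0],"roll":0,"jaw":50},
  {"travel":[0,0,0],"roll":0,"jaw":50},
])

```text
clock: 10.5
tool_pos: [0.5816, -0.0157, 0.2161]
orientation: [-180.0, -0.0, 9.8]
force: [-0.2, 1.3, -4.3]
opening: 0.06
gripper_force: 30.0
```

```bash
cat >> h.py <<'E'
S=np.array([.6437,-.0053,.1045]);W=np.radians(9.85)
d_=np.array([-.5*np.cos(W),-.5*np.sin(W),.866]);x_=np.array([.866*np.cos(W),.866*np.sin(W),.5]);y_=np.array([-np.sin(W),np.cos(W),0])
def ax(off=.003):
    o=ctrl.get_obs();p=o["tool_pos"]-[0,0,off]-S;f=o["force"]
    print("t",o["clock"],"grasp pt along/xs/y mm",(1e3*np.array([p@d_,p@x_,p@y_])).round(1),"F d/x/y",np.array([f@d_,f@x_,f@y_]).round(1),"M",o["moment"],"ori",o["orientation"].round(2),"open",round(o["opening"]*1e3,1))
E
python3 -c "
from h import *
ax()"
```

```text
t 10.5 grasp pt along/xs/y mm [125.5  -0.2   0.4] F d/x/y [-3.7 -2.1  1.4] M [-0.0597 -0.0217 -0.0055] ori [-179.99   -0.      9.81] open 60.0
```

Request:
apply_moves([
  {"travel":[2.5,0,4.3],"roll":0,"jaw":50},
  {"travel":[2.5,0,4.3],"roll":0,"jaw":50},
  {"travel":[2,0,3.5],"roll":0,"jaw":50},
  {"travel":[1.5,0,2.6],"roll":0,"jaw":50},
  {"travel":[1.5,0,2.6],"roll":0,"jaw":50},
])

```text
clock: 11.0
tool_pos: [0.5874, -0.015, 0.199]
orientation: [180.0, 0.5, 9.8]
force: [-20.4, -0.1, 14.8]
opening: 0.0599
gripper_force: 30.0
```

```bash
python3 -c "
from h import *
ax()"
```

```text
t 11.0 grasp pt along/xs/y mm [107.8  -3.7   0.1] F d/x/y [ 22.8 -10.    3.4] M [0.0517 7.6691 0.2043] ori [179.98   0.49   9.81] open 59.9
```

Request:
apply_moves([
  {"travel":[-2.6,0,-1.5],"roll":0,"jaw":50},
  {"travel":[0,0,0],"roll":0,"jaw":50},
])

```text
clock: 11.2
tool_pos: [0.5891, -0.0144, 0.2002]
orientation: [-180.0, -0.0, 9.8]
force: [0.3, 0.6, -3.1]
opening: 0.0597
gripper_force: 30.0
```

```bash
python3 -c "
from h import *
ax()"
```

```text
t 11.2 grasp pt along/xs/y mm [107.9  -1.5   0.4] F d/x/y [-2.9 -1.3  0.5] M [ 0.0012 -0.0574 -0.0175] ori [-180.     -0.02    9.82] open 59.7
```

Request:
apply_moves([
  {"travel":[1,0,1.7],"roll":0,"jaw":50},
  {"travel":[1,0,1.7],"roll":0,"jaw":50},
  {"travel":[1,0,1.7],"roll":0,"jaw":50},
  {"travel":[0,0,0],"roll":0,"jaw":50},
])

```text
clock: 11.6
tool_pos: [0.5936, -0.0136, 0.1956]
orientation: [180.0, -0.1, 9.8]
force: [2.9, -0.1, -0.5]
opening: 0.0595
gripper_force: 30.0
```

```bash
python3 -c "
from h import *
ax()"
```

```text
t 11.6 grasp pt along/xs/y mm [101.6   0.1   0.4] F d/x/y [-1.9  2.2 -0.6] M [ 0.2812 -1.3076 -0.0046] ori [179.99  -0.13   9.84] open 59.5
```

Request:
apply_moves([
  {"travel":[1.5,0,2.6],"roll":0,"jaw":50},
  {"travel":[1.5,0,2.6],"roll":0,"jaw":50},
  {"travel":[1.5,0,2.6],"roll":0,"jaw":50},
  {"travel":[0,0,0],"roll":0,"jaw":50},
])

```text
clock: 12.0
tool_pos: [0.5994, -0.0127, 0.1891]
orientation: [180.0, -0.3, 9.9]
force: [4.9, 1.3, 5.2]
opening: 0.0596
gripper_force: 30.0
```

```bash
python3 -c "
from h import *
ax()"
```

```text
t 12.0 grasp pt along/xs/y mm [93.1  2.   0.3] F d/x/y [2.  7.  0.5] M [ 0.2694 -2.131   0.0618] ori [179.96  -0.33   9.87] open 59.6
```

Request:
apply_moves([
  {"travel":[2.2,0,2.9],"roll":0,"jaw":50},
  {"travel":[1.7,0,2.9],"roll":0,"jaw":50},
  {"travel":[1.7,0,2.9],"roll":0,"jaw":50},
  {"travel":[0,0,0],"roll":0,"jaw":50},
])

```text
clock: 12.4
tool_pos: [0.6038, -0.012, 0.1834]
orientation: [179.9, -0.3, 9.9]
force: [-8.3, 4.0, 28.8]
opening: 0.0594
gripper_force: 29.8
```

```bash
python3 -c "
from h import *
ax()"
```

```text
t 12.4 grasp pt along/xs/y mm [86.   2.9  0.2] F d/x/y [28.7  7.9  5.4] M [1.0943 3.0109 0.1956] ori [179.92  -0.29   9.94] open 59.4
```

```bash
python3 - <<'E'
from h import *
s=avg("scene",2);cv2.imwrite("s3.png",s)
im=crop(s,260,150,120,140,4.2)
f=lambda P:((proj("scene",P)-[260,150]+.5)*4.2).astype(int)
o=ctrl.get_obs();p=o["tool_pos"]-[0,0,.003]
cv2.imwrite("pics/g.png",im)
for h in(0,.0396,.054):
    c=p+(h-.0396)*d_;print(h,proj("scene",[c+.05*y_,c-.05*y_,c+.05*x_,c-.05*x_]).round(1).tolist())
E
```

```text
0 [[331.7, 246.5], [292.6, 258.2], [320.1, 254.3], [305.4, 250.4]]
0.0396 [[328.0, 230.3], [288.5, 241.6], [316.1, 237.2], [301.6, 234.7]]
0.054 [[326.6, 224.4], [287.0, 235.6], [314.6, 231.0], [300.2, 228.9]]
```

View pics/g.png

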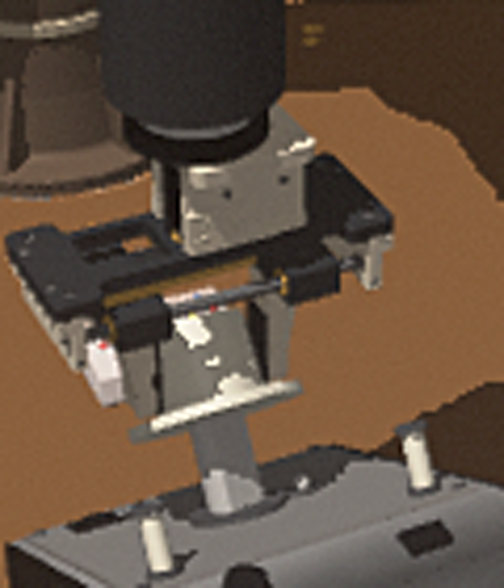

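The flange ends are at scene (291,254) and (331,242), about 10 mm further out than predicted, so the pads slipped. It is about 19 mm onto the spindle though, past the taper. I'll release it and let gravity slide it down.

Request:
apply_moves([
  {"travel":[0,0,-2],"roll":0,"jaw":80},
  {"travel":[0,0,0],"roll":0,"jaw":80},
  {"travel":[0,0,0],"roll":0,"jaw":80},
  {"travel":[0,0,0],"roll":0,"jaw":80},
  {"travel":[0,0,0],"roll":0,"jaw":80},
  {"travel":[0,0,0],"roll":0,"jaw":80},
])

```text
clock: 13.1
tool_pos: [0.6021, -0.0122, 0.1802]
orientation: [180.0, 0.0, 9.8]
force: [-0.1, -0.8, -0.3]
opening: 0.0801
gripper_force: 0.0
```

```bash
python3 - <<'E'
from h import *
ax()
s=avg("scene",2);cv2.imwrite("s4.png",s)
# flange profile: bright rows along columns, compared with before
b=cv2.imread("s3.png").astype(int).mean(2)
for x in(295,300,305,310,315,320,325): print(x,"rows 236-276",s[236:276:1,x].mean(1).astype(int).tolist())
for k in(0,.054): print(k,proj("scene",[S+k*d_,S+k*d_+.05*y_,S+k*d_-.05*y_]).round(1).tolist())
E
```

```text
t 13.1 grasp pt along/xs/y mm [84.1 -0.2  0.3] F d/x/y [-0.1 -0.4 -0.7] M [-0.082  -0.0025 -0.0218] ori [179.99   0.05   9.81] open 80.1
295 rows 236-276 [117, 112, 121, 129, 144, 162, 179, 146, 103, 94, 98, 99, 98, 96, 99, 102, 103, 116, 90, 101, 96, 100, 96, 100, 99, 97, 97, 97, 97, 100, 99, 100, 112, 100, 77, 76, 78, 135, 233, 222]
300 rows 236-276 [101, 106, 108, 107, 107, 109, 105, 106, 104, 106, 101, 105, 172, 237, 229, 158, 79, 94, 99, 99, 99, 98, 99, 101, 99, 99, 98, 101, 101, 100, 99, 58, 60, 60, 59, 56, 70, 79, 125, 121]
305 rows 236-276 [107, 103, 109, 113, 111, 111, 110, 107, 108, 99, 125, 241, 240, 205, 72, 83, 87, 87, 91, 88, 102, 101, 99, 99, 99, 102, 97, 101, 99, 81, 57, 63, 59, 61, 57, 59, 80, 68, 83, 115]
310 rows 236-276 [114, 113, 110, 132, 238, 240, 233, 234, 232, 234, 238, 242, 158, 77, 89, 92, 93, 95, 95, 96, 97, 92, 97, 96, 90, 106, 184, 171, 178, 175, 172, 170, 169, 163, 157, 148, 84, 74, 76, 92]
315 rows 236-276 [102, 103, 120, 218, 208, 206, 209, 211, 221, 231, 233, 70, 86, 91, 92, 93, 92, 93, 93, 89, 91, 91, 94, 92, 92, 88, 95, 145, 139, 136, 136, 138, 135, 141, 148, 146, 72, 75, 87, 128]
320 rows 236-276 [105, 100, 100, 118, 154, 154, 174, 215, 210, 148, 79, 91, 100, 97, 97, 100, 98, 98, 100, 97, 97, 98, 94, 96, 93, 95, 94, 93, 87, 107, 144, 142, 144, 140, 79, 76, 77, 98, 124, 124]
325 rows 236-276 [34, 31, 30, 34, 81, 178, 204, 192, 81, 86, 97, 98, 100, 99, 98, 99, 99, 98, 100, 100, 100, 98, 99, 77, 59, 60, 59, 61, 61, 61, 53, 49, 87, 80, 56, 68, 127, 123, 122, 120]
0 [[316.4, 271.1], [335.5, 265.1], [296.7, 277.3]]
0.054 [[311.1, 249.1], [330.4, 243.3], [291.3, 254.9]]
```

The rim rows say the core has hung up part-way, tipped slightly forward. I'll withdraw, narrow the fingers to straddle the spindle tip, and push on the barrel end face.

Request:
apply_moves([
  {"travel":[-5,0,-9],"roll":0,"jaw":84},
  {"travel":[-5,0,-12],"roll":0,"jaw":84},
  {"travel":[-5,0,-17],"roll":0,"jaw":84},
  {"travel":[-5,0,-17],"roll":0,"jaw":84},
  {"travel":[0,0,0],"roll":0,"jaw":36},
  {"travel":[0,0,0],"roll":0,"jaw":36},
  {"travel":[0,0,0],"roll":0,"jaw":36},
  {"travel":[0,0,0],"roll":0,"jaw":36},
])

```text
clock: 14.0
tool_pos: [0.5822, -0.0156, 0.2351]
orientation: [180.0, 0.1, 9.8]
force: [1.0, 0.7, -0.2]
opening: 0.0574
gripper_force: 0.0
```

```bash
python3 - <<'E'
from h import *
ax(.022)
s=avg("scene",2);cv2.imwrite("s5.png",s)
for x in(295,300,305,310,315,320,325): print(x,"rows 236-276",s[236:276:1,x].mean(1).astype(int).tolist())
E
```

```text
t 14.0 grasp pt along/xs/y mm [125.2   0.3   0.4] F d/x/y [-0.7  0.9  0.5] M [-0.0685 -0.0428  0.0076] ori [180.     0.06   9.82] open 57.4
295 rows 236-276 [106, 104, 112, 122, 140, 172, 170, 137, 99, 98, 97, 97, 91, 97, 161, 217, 203, 110, 84, 98, 97, 98, 96, 98, 97, 99, 98, 98, 95, 99, 98, 98, 113, 98, 79, 74, 78, 134, 230, 218]
300 rows 236-276 [221, 224, 219, 216, 211, 213, 206, 206, 204, 204, 198, 198, 210, 227, 225, 157, 78, 93, 98, 100, 99, 100, 97, 98, 100, 99, 98, 99, 97, 97, 101, 120, 123, 124, 118, 120, 123, 119, 120, 118]
305 rows 236-276 [228, 228, 226, 227, 226, 226, 225, 225, 223, 224, 223, 229, 232, 204, 71, 84, 84, 87, 90, 89, 102, 99, 99, 98, 98, 97, 101, 98, 95, 88, 129, 124, 49, 58, 61, 66, 85, 76, 76, 112]
310 rows 236-276 [222, 222, 223, 225, 227, 230, 231, 231, 232, 232, 236, 240, 157, 81, 90, 91, 96, 94, 97, 95, 95, 94, 96, 93, 91, 106, 182, 173, 176, 174, 171, 170, 164, 162, 154, 148, 84, 73, 75, 92]
315 rows 236-276 [193, 194, 198, 202, 204, 205, 206, 208, 220, 227, 231, 71, 89, 90, 91, 91, 92, 92, 92, 89, 89, 92, 93, 90, 89, 87, 96, 142, 137, 134, 133, 135, 133, 139, 146, 144, 72, 78, 86, 125]
320 rows 236-276 [122, 132, 138, 144, 149, 151, 170, 214, 209, 147, 80, 91, 98, 102, 98, 101, 99, 98, 98, 100, 97, 96, 94, 95, 91, 93, 97, 92, 89, 107, 140, 137, 143, 141, 80, 78, 77, 100, 124, 121]
325 rows 236-276 [98, 99, 97, 92, 104, 172, 199, 192, 80, 85, 99, 98, 97, 99, 99, 98, 97, 99, 99, 99, 98, 98, 99, 80, 60, 58, 59, 61, 62, 61, 54, 46, 87, 80, 56, 67, 126, 120, 120, 120]
```

Request:
apply_moves([
  {"travel":[0,0,0],"roll":0,"jaw":36},
  {"travel":[0,0,0],"roll":0,"jaw":36},
  {"travel":[0,0,0],"roll":0,"jaw":36},
  {"travel":[1.5,0,2.6],"roll":0,"jaw":36},
  {"travel":[1.5,0,2.6],"roll":0,"jaw":36},
  {"travel":[1.5,0,2.6],"roll":0,"jaw":36},
])

```text
clock: 14.7
tool_pos: [0.587, -0.0149, 0.2277]
orientation: [180.0, 0.0, 9.8]
force: [-2.5, -1.9, 8.5]
opening: 0.036
gripper_force: 4.3
```

```bash
python3 -c "
from h import *
ax(.022)"
```

```text
t 14.7 grasp pt along/xs/y mm [116.4   0.8   0.3] F d/x/y [ 8.8  1.8 -1.4] M [-0.4515  0.9056 -0.0227] ori [179.98   0.02   9.82] open 36.0
```

Request:
apply_moves([
  {"travel":[1,0,1.7],"roll":0,"jaw":36},
  {"travel":[1,0,1.7],"roll":0,"jaw":36},
])

```text
clock: 14.9
tool_pos: [0.59, -0.0146, 0.2262]
orientation: [179.9, -0.1, 9.9]
force: [-3.0, 0.1, 13.0]
opening: 0.0365
gripper_force: 5.7
```

```bash
python3 -c "
from h import *
ax(.022)"
```

```text
t 14.9 grasp pt along/xs/y mm [113.6   2.6   0. ] F d/x/y [12.7  3.9  0.6] M [0.0326 0.8833 0.0336] ori [179.94  -0.15   9.86] open 36.5
```

Request:
apply_moves([
  {"travel":[0,0,2],"roll":0,"jaw":36},
  {"travel":[0.6,0,2],"roll":0,"jaw":36},
  {"travel":[0,0,0],"roll":0,"jaw":36},
])

```text
clock: 15.2
tool_pos: [0.5918, -0.0143, 0.2238]
orientation: [179.9, -0.3, 9.9]
force: [-3.3, 0.5, 17.0]
opening: 0.0363
gripper_force: 6.8
```

```bash
python3 - <<'E'
from h import *
ax(.022)
s=avg("scene",2);cv2.imwrite("s6.png",s)
for x in(300,305,310,315,320,325): print(x,"rows 236-276",s[236:276:1,x].mean(1).astype(int).tolist())
cv2.imwrite("pics/i.png",crop(s,280,215,62,74,8))
E
```

```text
t 15.2 grasp pt along/xs/y mm [110.6   3.   -0. ] F d/x/y [16.3  5.8  1.1] M [0.2486 0.6106 0.0903] ori [179.92  -0.35   9.89] open 36.3
300 rows 236-276 [105, 106, 101, 96, 94, 112, 210, 205, 198, 197, 204, 198, 193, 187, 179, 180, 221, 223, 208, 81, 95, 97, 98, 100, 98, 98, 97, 98, 100, 95, 101, 123, 126, 123, 119, 124, 125, 122, 119, 120]
305 rows 236-276 [105, 96, 119, 234, 225, 223, 222, 220, 220, 220, 219, 220, 219, 218, 221, 226, 229, 148, 78, 88, 100, 101, 100, 99, 100, 100, 98, 100, 100, 79, 53, 57, 76, 59, 61, 57, 80, 78, 79, 112]
310 rows 236-276 [221, 219, 222, 222, 222, 225, 227, 228, 228, 229, 230, 230, 229, 230, 238, 241, 80, 91, 94, 94, 95, 95, 93, 96, 95, 97, 95, 95, 92, 87, 99, 171, 169, 164, 157, 145, 84, 74, 75, 91]
315 rows 236-276 [192, 191, 192, 198, 199, 200, 200, 206, 205, 206, 209, 212, 223, 225, 149, 80, 88, 90, 92, 89, 90, 90, 92, 92, 92, 91, 93, 90, 91, 104, 142, 137, 136, 137, 145, 145, 73, 74, 85, 127]
320 rows 236-276 [121, 130, 133, 141, 146, 149, 154, 159, 159, 168, 206, 213, 211, 88, 93, 98, 98, 98, 96, 99, 99, 97, 96, 94, 92, 95, 94, 94, 94, 90, 91, 93, 148, 140, 78, 78, 77, 102, 124, 122]
325 rows 236-276 [100, 98, 97, 99, 97, 100, 95, 101, 145, 194, 186, 139, 89, 98, 99, 97, 96, 98, 98, 99, 100, 99, 101, 78, 58, 61, 62, 63, 64, 62, 54, 49, 83, 85, 58, 67, 126, 122, 121, 118]
```

View pics/i.png

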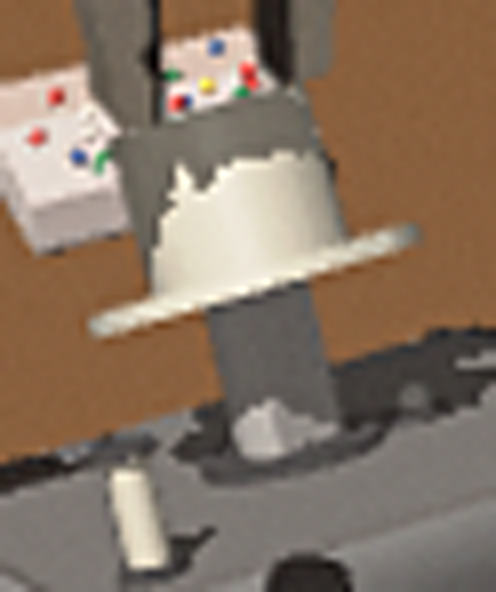

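The core has slid about 8 mm further and looks aligned, with the flange at scene (311,251) and parallel to the deck. I've used all ten views, so from here I'll rely on numbers. Keep pushing along the axis.

Request:
apply_moves([
  {"travel":[1,0,3.5],"roll":0,"jaw":38},
  {"travel":[1.5,0,3.5],"roll":0,"jaw":38},
  {"travel":[2,0,3.5],"roll":0,"jaw":38},
  {"travel":[2,0,3.5],"roll":0,"jaw":38},
])

```text
clock: 15.7
tool_pos: [0.5985, -0.0128, 0.2095]
orientation: [180.0, -0.4, 9.9]
force: [-0.2, 0.2, -0.7]
opening: 0.0384
gripper_force: 0.0
```

```bash
python3 -c "
from h import *
ax(.022)"
```

```text
t 15.7 grasp pt along/xs/y mm [94.8  1.8  0.3] F d/x/y [-0.5 -0.5  0.2] M [-0.0406  0.0825  0.0056] ori [179.97  -0.4    9.87] open 38.4
```

```bash
python3 - <<'E'
from h import *
s=avg("scene",2);cv2.imwrite("s7.png",s)
for x in(300,305,310,315,320,325): print(x,"rows 236-286",s[236:286:2,x].mean(1).astype(int).tolist())
hs=cv2.cvtColor(s[240:300,280:350],cv2.COLOR_BGR2HSV);m=((hs[:,:,2]>185)&(hs[:,:,1]<60)).astype(np.uint8)
n,l,st,c=cv2.connectedComponentsWithStats(m);print(st,c+[280,240])
for k in(0,.006,.054): print(k,proj("scene",[S+k*d_,S+k*d_+.05*y_,S+k*d_-.05*y_,S+k*d_+.05*x_]).round(1).tolist())
E
```

```text
300 rows 236-286 [49, 158, 127, 118, 100, 100, 98, 95, 179, 169, 161, 127, 98, 147, 152, 109, 146, 159, 142, 132, 148, 119, 105, 123, 163]
305 rows 236-286 [158, 128, 86, 90, 152, 151, 150, 200, 210, 208, 207, 205, 202, 196, 207, 116, 122, 121, 125, 127, 171, 122, 119, 62, 127]
310 rows 236-286 [142, 104, 148, 146, 153, 157, 178, 215, 215, 213, 214, 213, 198, 213, 217, 149, 152, 149, 126, 148, 105, 126, 122, 119, 122]
315 rows 236-286 [123, 132, 134, 139, 141, 135, 206, 195, 197, 201, 204, 204, 201, 213, 140, 151, 154, 148, 127, 151, 88, 122, 119, 120, 121]
320 rows 236-286 [119, 112, 116, 118, 111, 185, 152, 158, 165, 169, 173, 183, 189, 165, 139, 140, 144, 124, 132, 92, 123, 120, 120, 120, 105]
325 rows 236-286 [99, 97, 99, 97, 99, 98, 97, 97, 98, 90, 146, 167, 157, 96, 101, 100, 128, 121, 120, 124, 120, 120, 120, 124, 131]
[[   0    0   70   60 3823]
 [   2    0    5    4   10]
 [  20    6   23   20  316]
 [  55   22    1    1    1]
 [  14   34    6   12   50]] [[315.131  270.5658]
 [283.3    240.9   ]
 [310.6487 255.9494]
 [335.     262.    ]
 [296.42   279.52  ]]
0 [[316.4, 271.1], [335.5, 265.1], [296.7, 277.3], [324.1, 273.9]]
0.006 [[315.8, 268.7], [334.9, 262.7], [296.1, 274.8], [323.5, 271.4]]
0.054 [[311.1, 249.1], [330.4, 243.3], [291.3, 254.9], [318.7, 250.9]]
```

Request:
apply_moves([
  {"travel":[0,0,0],"roll":0,"jaw":38},
  {"travel":[0,0,0],"roll":0,"jaw":38},
  {"travel":[0,0,0],"roll":0,"jaw":38},
  {"travel":[0,0,0],"roll":0,"jaw":38},
])

```text
clock: 16.2
tool_pos: [0.5958, -0.0132, 0.2063]
orientation: [180.0, 0.0, 9.8]
force: [1.0, -1.1, -0.4]
opening: 0.0375
gripper_force: 0.0
```

```bash
python3 - <<'E'
from h import *
s=avg("scene",2);cv2.imwrite("s8.png",s)
for x in(300,305,310,315,320,325,330): print(x,"rows 236-286",s[236:286:1,x].mean(1).astype(int).tolist())
E
```

```text
300 rows 236-286 [29, 65, 172, 164, 165, 164, 131, 94, 99, 99, 99, 100, 97, 96, 88, 118, 176, 170, 166, 158, 160, 154, 128, 107, 87, 88, 91, 95, 96, 96, 101, 123, 170, 216, 198, 202, 209, 206, 199, 192, 176, 52, 121, 117, 104, 112, 128, 149, 162, 136]
305 rows 236-286 [157, 163, 161, 120, 71, 77, 79, 76, 79, 92, 101, 166, 157, 155, 197, 209, 209, 206, 205, 207, 206, 201, 201, 202, 198, 197, 197, 193, 194, 194, 191, 187, 185, 182, 178, 184, 204, 201, 206, 210, 172, 48, 126, 122, 120, 63, 62, 119, 128, 124]
310 rows 236-286 [163, 164, 111, 79, 87, 80, 80, 79, 91, 101, 140, 134, 136, 169, 215, 214, 213, 213, 212, 211, 211, 211, 211, 213, 210, 210, 210, 209, 210, 209, 209, 209, 209, 210, 207, 205, 201, 208, 217, 215, 73, 57, 125, 120, 120, 121, 116, 121, 119, 119]
315 rows 236-286 [163, 165, 128, 103, 82, 81, 90, 92, 90, 98, 141, 178, 209, 197, 196, 195, 197, 198, 199, 200, 200, 205, 205, 205, 208, 210, 210, 208, 210, 211, 210, 211, 212, 212, 202, 202, 206, 219, 218, 83, 55, 125, 122, 123, 121, 120, 120, 128, 119, 38]
320 rows 236-286 [75, 107, 99, 98, 100, 102, 98, 97, 89, 113, 222, 178, 148, 154, 161, 166, 169, 169, 172, 172, 172, 177, 176, 181, 179, 182, 183, 183, 187, 188, 187, 188, 192, 199, 203, 206, 208, 206, 53, 118, 123, 121, 120, 121, 120, 119, 119, 114, 105, 35]
325 rows 236-286 [99, 98, 98, 98, 98, 99, 98, 98, 98, 96, 97, 100, 98, 98, 97, 98, 96, 95, 99, 98, 104, 113, 118, 124, 126, 132, 134, 136, 137, 139, 143, 178, 208, 193, 187, 191, 119, 57, 129, 122, 121, 120, 121, 124, 117, 115, 126, 137, 130, 129]
330 rows 236-286 [98, 97, 97, 99, 96, 98, 97, 100, 100, 99, 100, 100, 99, 99, 102, 98, 99, 98, 100, 100, 99, 98, 70, 133, 111, 94, 210, 199, 208, 202, 202, 203, 195, 179, 181, 113, 72, 126, 122, 119, 122, 121, 120, 112, 116, 135, 132, 129, 122, 117]
```

Request:
apply_moves([
  {"travel":[2.5,0,4.3],"roll":0,"jaw":38},
  {"travel":[2.5,0,4.3],"roll":0,"jaw":38},
  {"travel":[2.5,0,4.3],"roll":0,"jaw":38},
  {"travel":[2.5,0,4.3],"roll":0,"jaw":38},
  {"travel":[2.5,0,4.3],"roll":0,"jaw":38},
  {"travel":[0,0,0],"roll":0,"jaw":38},
])

```text
clock: 16.9
tool_pos: [0.6082, -0.0111, 0.1839]
orientation: [180.0, 0.1, 9.8]
force: [-1.0, -0.2, 0.4]
opening: 0.038
gripper_force: 0.0
```

```bash
python3 -c "
from h import *
ax(.022)"
```

```text
t 16.9 grasp pt along/xs/y mm [67.7 -2.5  0.4] F d/x/y [ 0.9 -0.7 -0. ] M [-0.0262 -0.0239 -0.0384] ori [180.     0.08   9.81] open 38.0
```

Request:
apply_moves([
  {"travel":[2.5,0,2.5],"roll":0,"jaw":38},
  {"travel":[1,0,2],"roll":0,"jaw":38},
  {"travel":[1,0,1.7],"roll":0,"jaw":38},
  {"travel":[1,0,1.7],"roll":0,"jaw":38},
  {"travel":[0,0,0],"roll":0,"jaw":38},
])

```text
clock: 17.4
tool_pos: [0.6127, -0.0105, 0.1795]
orientation: [180.0, 0.0, 9.9]
force: [-11.9, 1.2, 19.3]
opening: 0.0382
gripper_force: 11.0
```

```bash
python3 -c "
from h import *
ax(.022)"
```

```text
t 17.4 grasp pt along/xs/y mm [61.6 -0.7  0.2] F d/x/y [22.5 -0.3  3.2] M [0.5119 4.2481 0.0076] ori [179.96   0.05   9.85] open 38.2
```

Request:
apply_moves([
  {"travel":[1,0,1.7],"roll":0,"jaw":38},
  {"travel":[1,0,1.7],"roll":0,"jaw":38},
  {"travel":[0,0,0],"roll":0,"jaw":38},
])

```text
clock: 17.7
tool_pos: [0.6131, -0.0105, 0.1791]
orientation: [179.9, 0.1, 9.9]
force: [-26.0, 2.8, 42.8]
opening: 0.0383
gripper_force: 24.7
```

```bash
python3 - <<'E'
from h import *
ax(.022)
s=avg("scene",2);cv2.imwrite("s9.png",s)
for x in(300,310,315,320,325,330): print(x,"rows 266-286",s[266:286,x].mean(1).astype(int).tolist())
E
```

```text
t 17.7 grasp pt along/xs/y mm [61.1 -0.6  0.1] F d/x/y [49.7 -0.4  7.2] M [1.4714 9.6313 0.0433] ori [179.93   0.12   9.9 ] open 38.3
300 rows 266-286 [97, 57, 77, 96, 90, 101, 102, 218, 204, 197, 178, 50, 125, 118, 106, 115, 127, 150, 165, 137]
310 rows 266-286 [211, 210, 210, 211, 209, 205, 205, 208, 218, 215, 84, 58, 129, 122, 122, 123, 122, 121, 122, 121]
315 rows 266-286 [211, 212, 213, 214, 208, 203, 208, 221, 218, 83, 58, 128, 121, 122, 121, 122, 123, 127, 122, 36]
320 rows 266-286 [191, 192, 191, 200, 204, 206, 210, 207, 64, 117, 128, 123, 121, 120, 121, 123, 120, 118, 107, 33]
325 rows 266-286 [144, 173, 209, 196, 190, 191, 120, 58, 129, 123, 124, 121, 121, 122, 122, 115, 124, 140, 133, 128]
330 rows 266-286 [204, 208, 209, 180, 182, 113, 72, 125, 123, 121, 123, 120, 123, 115, 115, 135, 135, 130, 124, 118]
```

The core is hard on its seat: 50 N gives no further travel, and the rim gap matches the 4 mm seat. Next is the plate.

Request:
apply_moves([
  {"travel":[-5,0,-8.7],"roll":0,"jaw":38},
  {"travel":[-7,0,-12],"roll":0,"jaw":38},
  {"travel":[-10,0,-17],"roll":0,"jaw":38},
  {"travel":[-12,0,-21],"roll":0,"jaw":87},
  {"travel":[-12,0,-21],"roll":0,"jaw":87},
  {"travel":[-10,-30,0],"roll":0,"jaw":87},
  {"travel":[-10,-40,0],"roll":0,"jaw":87},
  {"travel":[0,-45,0],"roll":0,"jaw":87},
  {"travel":[0,-45,0],"roll":0,"jaw":87},
  {"travel":[0,0,0],"roll":4.4,"jaw":87},
])

```text
clock: 18.8
tool_pos: [0.5227, 0.1406, 0.2538]
orientation: [-179.9, -0.1, 5.6]
force: [-0.1, -0.9, 0.0]
opening: 0.0853
gripper_force: 0.0
```

```bash
python3 - <<'E'
from h import *
tool([.485,.299,.15],5.4)
t=cv2.imread("t.png")
# collar bore/top check: crop b plate bore centre
print(onz("top",[(155+(468-300)/5,245+170/5)],.032))
print(onz("scene",[(375+(463-300)/5,215+(383-275)/5)],.032),onz("scene",[(375+(348-300)/5,215+(425-275)/5),(375+(572-300)/5,215+(430-275)/5)],.005).mean(0))
E
```

```text
t 18.8 at [0.5227 0.1406 0.2538] [-179.9463   -0.0595    5.613 ] F [-0.1035 -0.9273  0.0423] M [-0.1527  0.0249 -0.0552] open 85.3 0.0
travel [np.float64(-22.0), np.float64(-161.3), np.float64(103.8)] roll 0.21300185559096008 j6 59.82590516297145
[[0.4815 0.2942 0.032 ]]
[[0.4883 0.2978 0.032 ]] [0.4937 0.2961 0.005 ]
```

Request:
apply_moves([
  {"travel":[-5.5,-40,0],"roll":0.2,"jaw":87},
  {"travel":[-5.5,-40,0],"roll":0,"jaw":87},
  {"travel":[-5.5,-40,10],"roll":0,"jaw":87},
  {"travel":[-5.5,-40,40],"roll":0,"jaw":87},
  {"travel":[0,0,45],"roll":0,"jaw":87},
  {"travel":[0,0,30],"roll":0,"jaw":87},
  {"travel":[0,0,0],"roll":0,"jaw":87},
  {"travel":[0,0,0],"roll":0,"jaw":87},
])

```text
clock: 19.6
tool_pos: [0.4882, 0.2892, 0.1338]
orientation: [180.0, -0.0, 5.2]
force: [0.6, -0.6, 1.2]
opening: 0.087
gripper_force: 0.0
```

```bash
python3 - <<'E'
from h import *
tool([.485,.2985,.031],5.4)
E
```

```text
t 19.6 at [0.4882 0.2892 0.1338] [179.9564  -0.0023   5.2365] F [ 0.6245 -0.6325  1.151 ] M [ 0.0034 -0.073  -0.0134] open 87.0 0.0
travel [np.float64(-2.3), np.float64(-9.5), np.float64(102.8)] roll -0.16347183967099 j6 44.78887487726747
```

Request:
apply_moves([
  {"travel":[-2.3,-9.5,20],"roll":-0.2,"jaw":87},
  {"travel":[0,0,30],"roll":0,"jaw":87},
  {"travel":[0,0,25],"roll":0,"jaw":87},
  {"travel":[0,0,15],"roll":0,"jaw":87},
  {"travel":[0,0,0],"roll":0,"jaw":87},
  {"travel":[0,0,0],"roll":0,"jaw":87},
])

```text
clock: 20.2
tool_pos: [0.4859, 0.2993, 0.0452]
orientation: [-179.9, -0.1, 5.4]
force: [0.1, -0.3, -0.9]
opening: 0.0869
gripper_force: 0.0
```

```bash
python3 - <<'E'
from h import *
tool([.485,.2985,.031],5.4)
E
```

```text
t 20.2 at [0.4859 0.2993 0.0452] [-179.9031   -0.1323    5.4241] F [ 0.0927 -0.2935 -0.8628] M [-0.0241 -0.0606  0.0075] open 86.9 0.0
travel [np.float64(-1.0), np.float64(0.7), np.float64(14.2)] roll 0.02408827079908349 j6 44.103236703773476
```

Request:
apply_moves([
  {"travel":[-1,0.5,10],"roll":0,"jaw":87},
  {"travel":[0,0,4],"roll":0,"jaw":87},
  {"travel":[0,0,0],"roll":0,"jaw":87},
  {"travel":[0,0,0],"roll":0,"jaw":40},
  {"travel":[0,0,0],"roll":0,"jaw":40},
  {"travel":[0,0,0],"roll":0,"jaw":40},
  {"travel":[0,0,0],"roll":0,"jaw":40},
  {"travel":[0,0,0],"roll":0,"jaw":40},
  {"travel":[0,0,0],"roll":0,"jaw":40},
  {"travel":[0,0,0],"roll":0,"jaw":40},
])

```text
clock: 21.2
tool_pos: [0.4837, 0.2978, 0.0292]
orientation: [180.0, -0.0, 5.4]
force: [-0.2, 0.1, 0.7]
opening: 0.0475
gripper_force: 30.0
```

```bash
python3 - <<'E'
from h import *
D0=np.array([.6457,-.005,.101])
h=.028
P=D0-.095*x_+.075*y_+h*d_+[0,0,.003];print("flush TCP",P)
tool([P[0],P[1],.15],9.85)
E
```

```text
flush TCP [0.538  0.0524 0.0807]
t 21.2 at [0.4837 0.2978 0.0292] [179.9976  -0.0011   5.4191] F [-0.1684  0.104   0.7253] M [-0.1592  0.0434 -0.0529] open 47.5 30.000123973368318
travel [np.float64(30.9), np.float64(249.4), np.float64(-120.8)] roll -4.430900787561541 j6 44.06370955781437
```

Request:
apply_moves([
  {"travel":[0,0,0],"roll":0,"jaw":54},
  {"travel":[0,0,-3],"roll":0,"jaw":54},
  {"travel":[0,0,0],"roll":0,"jaw":54},
  {"travel":[0,0,0],"roll":0,"jaw":40},
  {"travel":[0,0,0],"roll":0,"jaw":40},
  {"travel":[0,0,0],"roll":0,"jaw":40},
])

```text
clock: 21.8
tool_pos: [0.4838, 0.2978, 0.0323]
orientation: [-180.0, -0.0, 5.4]
force: [0.2, -0.2, 1.6]
opening: 0.0475
gripper_force: 30.0
```

Request:
apply_moves([
  {"travel":[0,0,-20],"roll":0,"jaw":40},
  {"travel":[0,0,-30],"roll":0,"jaw":40},
  {"travel":[0,0,-35],"roll":0,"jaw":40},
  {"travel":[0,0,-35],"roll":0,"jaw":40},
  {"travel":[4,35,0],"roll":0,"jaw":40},
  {"travel":[4,35,0],"roll":0,"jaw":40},
  {"travel":[4,35,0],"roll":0,"jaw":40},
  {"travel":[4,35,0],"roll":0,"jaw":40},
  {"travel":[4,35,0],"roll":0,"jaw":40},
  {"travel":[0,0,0],"roll":-4.4,"jaw":40},
])

```text
clock: 22.8
tool_pos: [0.5194, 0.1219, 0.1514]
orientation: [180.0, 0.1, 9.6]
force: [0.4, -0.5, -3.2]
opening: 0.0473
gripper_force: 30.0
```

```bash
python3 - <<'E'
from h import *
tool([.538,.0524,.13],9.85)
E
```

```text
t 22.8 at [0.5194 0.1219 0.1514] [179.9597   0.1353   9.6447] F [ 0.4292 -0.4847 -3.2305] M [ 0.0886  0.0154 -0.0156] open 47.3 29.998670113272965
travel [np.float64(6.7), np.float64(71.6), np.float64(21.4)] roll -0.20529868563295395 j6 65.40013951533093
```

Request:
apply_moves([
  {"travel":[3,36,0],"roll":-0.2,"jaw":40},
  {"travel":[3,36,0],"roll":0,"jaw":40},
  {"travel":[0,0,12],"roll":0,"jaw":40},
  {"travel":[0,0,12],"roll":0,"jaw":40},
  {"travel":[0,0,6],"roll":0,"jaw":40},
  {"travel":[0,0,4],"roll":0,"jaw":40},
  {"travel":[0,0,0],"roll":0,"jaw":40},
])

```text
clock: 23.5
tool_pos: [0.5366, 0.0555, 0.117]
orientation: [179.9, 0.2, 10.1]
force: [-5.8, -2.7, 0.1]
opening: 0.0473
gripper_force: 30.0
```

```bash
python3 - <<'E'
from h import *
tool([.538,.0524,.0818],9.85)
E
```

```text
t 23.5 at [0.5366 0.0555 0.117 ] [179.9355   0.2452  10.0656] F [-5.8201 -2.7131  0.1159] M [-0.8255  1.4239 -0.0275] open 47.3 30.000028214367163
travel [np.float64(0.9), np.float64(3.3), np.float64(35.2)] roll 0.21560514171594036 j6 73.34640284257463
```

Request:
apply_moves([
  {"travel":[0,0,4],"roll":0,"jaw":40},
  {"travel":[0,0,4],"roll":0,"jaw":40},
  {"travel":[0,0,4],"roll":0,"jaw":40},
  {"travel":[0,0,4],"roll":0,"jaw":40},
])

```text
clock: 23.9
tool_pos: [0.5365, 0.0557, 0.1014]
orientation: [180.0, 0.2, 10.1]
force: [-4.2, -2.8, 0.6]
opening: 0.0475
gripper_force: 30.0
```

```bash
python3 - <<'E'
from h import *
tool([.538,.0524,.0818],9.85)
E
```

```text
t 23.9 at [0.5365 0.0557 0.1014] [179.9606   0.2138  10.0759] F [-4.1698 -2.808   0.6414] M [-0.6891  1.7313 -0.058 ] open 47.5 30.000886758207344
travel [np.float64(0.9), np.float64(3.5), np.float64(19.6)] roll 0.2259102361956593 j6 73.3535256226406
```

Request:
apply_moves([
  {"travel":[0,0,3],"roll":0,"jaw":40},
  {"travel":[0,0,3],"roll":0,"jaw":40},
  {"travel":[0,0,2],"roll":0,"jaw":40},
])

```text
clock: 24.2
tool_pos: [0.5371, 0.0559, 0.0936]
orientation: [180.0, 0.1, 10.1]
force: [-4.7, -1.3, 0.2]
opening: 0.0472
gripper_force: 30.0
```

```bash
python3 - <<'E'
from h import *
tool([.538,.0524,.0818],9.85)
E
```

```text
t 24.2 at [0.5371 0.0559 0.0936] [179.9732   0.1434  10.081 ] F [-4.7452 -1.3465  0.1907] M [-0.5301  1.4784  0.0219] open 47.2 30.000729318126105
travel [np.float64(0.2), np.float64(3.6), np.float64(11.8)] roll 0.23101091550174147 j6 73.35795734282313
```

Request:
apply_moves([
  {"travel":[0,0,3],"roll":0,"jaw":40},
  {"travel":[0,0,3],"roll":0,"jaw":40},
  {"travel":[0,0,2],"roll":0,"jaw":40},
  {"travel":[0,0,1.5],"roll":0,"jaw":40},
])

```text
clock: 24.6
tool_pos: [0.5384, 0.0561, 0.0866]
orientation: [180.0, -0.0, 10.1]
force: [-17.1, 2.7, 32.8]
opening: 0.0477
gripper_force: 30.0
```

Request:
apply_moves([
  {"travel":[0,0,1.5],"roll":0,"jaw":40},
  {"travel":[0,0,1.5],"roll":0,"jaw":40},
])

```text
clock: 24.8
tool_pos: [0.5389, 0.0563, 0.0856]
orientation: [180.0, -0.1, 10.1]
force: [-21.9, 2.3, 45.1]
opening: 0.0475
gripper_force: 30.1
```

```bash
python3 - <<'E'
from h import *
tool([.538,.0524,.0818],9.85)
p=ctrl.get_obs()["tool_pos"]-[0,0,.003]-S;print("P above seat plane",p@d_)
E
```

```text
t 24.8 at [0.5389 0.0563 0.0856] [179.9998  -0.1302  10.0971] F [-21.9147   2.3195  45.0956] M [ 0.8317  7.3196 -0.4274] open 47.5 30.063819042406976
travel [np.float64(-1.6), np.float64(3.6), np.float64(3.8)] roll 0.24706480327022007 j6 73.341693499321
P above seat plane 0.02735657996334682
```

Request:
apply_moves([
  {"travel":[-4,0,-8],"roll":0,"jaw":40},
  {"travel":[-12,0,-12],"roll":0,"jaw":40},
  {"travel":[-12,0,-20],"roll":0,"jaw":40},
  {"travel":[-5,0,-35],"roll":0,"jaw":40},
  {"travel":[0,0,-40],"roll":0,"jaw":40},
  {"travel":[0,0,-35],"roll":0,"jaw":40},
  {"travel":[0,0,0],"roll":0.2,"jaw":40},
])

```text
clock: 25.5
tool_pos: [0.5094, 0.0512, 0.2372]
orientation: [-179.9, -0.6, 9.9]
force: [0.5, 1.2, -2.6]
opening: 0.0472
gripper_force: 30.0
```

```bash
cat >> h.py <<'E'
S=S+.0025*d_
E
python3 - <<'E'
from h import *
p=S+.118*d_+[0,0,.003];print(p)
tool(p,9.85)
E
```

```text
[ 0.5843 -0.0156  0.2119]
t 25.5 at [0.5094 0.0512 0.2372] [-179.9054   -0.6217    9.8818] F [ 0.5383  1.1683 -2.6371] M [ 0.02   -0.1458  0.0394] open 47.2 29.987150516244583
travel [np.float64(62.4), np.float64(78.6), np.float64(25.3)] roll 0.0318324896997666 j6 72.01646393130446
```

Request:
apply_moves([
  {"travel":[0,38,0],"roll":0,"jaw":40},
  {"travel":[10,38,5],"roll":0,"jaw":40},
  {"travel":[25,2,5],"roll":0,"jaw":40},
  {"travel":[20,0,5],"roll":0,"jaw":40},
  {"travel":[7,0,4],"roll":0,"jaw":40},
  {"travel":[0,0,0],"roll":0,"jaw":40},
  {"travel":[0,0,0],"roll":0,"jaw":40},
])

```text
clock: 26.2
tool_pos: [0.5797, -0.0163, 0.212]
orientation: [-180.0, 0.1, 9.8]
force: [0.2, -0.0, -2.4]
opening: 0.0472
gripper_force: 30.0
```

```bash
python3 - <<'E'
from h import *
ax()
tool(S+.118*d_+[0,0,.003],9.85)
s=avg("scene",2);cv2.imwrite("s10.png",s)
g=cv2.cvtColor(s,cv2.COLOR_BGR2HSV)
o=ctrl.get_obs();c=o["tool_pos"]-[0,0,.003]-.0293*d_
print("plate ends pred",proj("scene",[c+.062*y_,c-.062*y_,c+.062*x_]).round(1).tolist())
b=cv2.imread("s9.png").astype(int)
for x in(285,287,290,295,300,305,310,315,320,325,330,335): print(x,s[205:250,x].mean(1).astype(int).tolist())
E
```

```text
t 26.2 grasp pt along/xs/y mm [120.4  -4.    0.1] F d/x/y [-2.2 -1.  -0.1] M [-0.0573  0.0123  0.003 ] ori [-180.      0.07    9.83] open 47.2
t 26.2 at [ 0.5797 -0.0163  0.212 ] [-179.9979    0.0725    9.8285] F [ 0.2429 -0.0182 -2.4286] M [-0.0573  0.0123  0.003 ] open 47.2 29.987534161191434
travel [np.float64(4.7), np.float64(0.1), np.float64(0.1)] roll -0.021451953813837576 j6 82.13891869004443
plate ends pred [[330.7, 225.5], [281.9, 239.3], [316.1, 233.7]]
285 [51, 57, 59, 54, 56, 54, 70, 60, 51, 41, 44, 60, 90, 93, 94, 96, 99, 92, 103, 163, 212, 207, 207, 201, 203, 222, 169, 127, 85, 87, 90, 91, 95, 107, 188, 199, 158, 161, 161, 166, 166, 116, 96, 98, 100]
287 [57, 60, 59, 57, 49, 34, 40, 36, 35, 39, 37, 58, 111, 100, 90, 86, 91, 89, 87, 103, 106, 95, 88, 132, 221, 239, 233, 138, 83, 89, 87, 109, 201, 194, 221, 157, 161, 162, 163, 162, 130, 67, 99, 98, 99]
290 [57, 60, 60, 53, 37, 38, 34, 40, 39, 33, 49, 109, 106, 102, 100, 102, 101, 101, 103, 103, 102, 101, 101, 98, 106, 94, 98, 94, 92, 79, 106, 217, 207, 207, 175, 160, 161, 163, 166, 165, 106, 94, 97, 97, 98]
295 [60, 57, 4
[... 1113 characters left out ...]
 97, 84, 107, 212, 208, 203, 187, 178, 166, 83, 49, 54, 73, 108, 101, 99, 97, 98, 99, 102, 99, 92, 108, 180, 156, 157]
325 [37, 70, 106, 99, 99, 99, 96, 96, 99, 98, 98, 96, 99, 98, 98, 98, 99, 99, 94, 83, 109, 223, 205, 164, 154, 130, 97, 95, 97, 98, 99, 99, 100, 98, 98, 98, 98, 98, 98, 100, 98, 100, 100, 97, 95]
330 [76, 101, 97, 97, 96, 99, 98, 95, 96, 98, 95, 98, 97, 96, 98, 96, 96, 98, 92, 110, 209, 110, 108, 107, 94, 98, 98, 97, 99, 100, 98, 98, 98, 100, 98, 98, 98, 99, 101, 96, 97, 97, 100, 98, 98]
335 [100, 97, 97, 98, 97, 96, 99, 98, 96, 97, 100, 97, 98, 97, 99, 96, 97, 97, 97, 99, 96, 98, 100, 96, 98, 96, 100, 98, 99, 98, 97, 99, 98, 101, 97, 95, 98, 100, 96, 96, 98, 96, 98, 97, 98]
```

The numbers put the plate's rear rim within 0.5 px of where a 30 degree tilt should be. Now insert.

Request:
apply_moves([
  {"travel":[4,0,0],"roll":0,"jaw":40},
  {"travel":[2,0,3.5],"roll":0,"jaw":40},
  {"travel":[2,0,3.5],"roll":0,"jaw":40},
  {"travel":[1.5,0,2.6],"roll":0,"jaw":40},
  {"travel":[0,0,0],"roll":0,"jaw":40},
])

```text
clock: 26.8
tool_pos: [0.5895, -0.0148, 0.2024]
orientation: [180.0, 0.1, 9.8]
force: [0.0, 0.4, -3.1]
opening: 0.0472
gripper_force: 30.0
```

```bash
python3 -c "
from h import *
ax()"
```

```text
t 26.8 grasp pt along/xs/y mm [107.2  -0.2  -0.1] F d/x/y [-2.7 -1.5  0.4] M [-0.0443  0.0383 -0.0119] ori [180.     0.06   9.81] open 47.2
```

Plate bottom is at about 78 mm. Step onto the tip.

Request:
apply_moves([
  {"travel":[1,0,1.8],"roll":0,"jaw":40},
  {"travel":[1,0,1.8],"roll":0,"jaw":40},
  {"travel":[1,0,1.8],"roll":0,"jaw":40},
  {"travel":[0,0,0],"roll":0,"jaw":40},
])

```text
clock: 27.2
tool_pos: [0.5921, -0.0146, 0.1986]
orientation: [180.0, 0.0, 9.8]
force: [-7.1, 0.6, 6.1]
opening: 0.0478
gripper_force: 30.0
```

```bash
python3 -c "
from h import *
ax()"
```

```text
t 27.2 grasp pt along/xs/y mm [102.6   0.2  -0.3] F d/x/y [ 8.7 -2.9  1.8] M [0.0839 2.2507 0.0566] ori [179.98   0.04   9.83] open 47.8
```

Request:
apply_moves([
  {"travel":[1,0,1.8],"roll":0,"jaw":40},
  {"travel":[1,0,1.8],"roll":0,"jaw":40},
  {"travel":[0,0,0],"roll":0,"jaw":40},
])

```text
clock: 27.5
tool_pos: [0.5963, -0.0136, 0.195]
orientation: [180.0, -0.2, 9.8]
force: [3.7, 1.6, 1.6]
opening: 0.0476
gripper_force: 30.0
```

```bash
python3 -c "
from h import *
ax()"
```

```text
t 27.5 grasp pt along/xs/y mm [97.3  2.1 -0. ] F d/x/y [-0.6  4.2  1. ] M [ 0.4527 -1.3114  0.0467] ori [179.99  -0.21   9.85] open 47.6
```

Request:
apply_moves([
  {"travel":[1.8,0,1.8],"roll":0,"jaw":40},
  {"travel":[1.2,0,2],"roll":0,"jaw":40},
  {"travel":[1.2,0,2],"roll":0,"jaw":40},
  {"travel":[0,0,0],"roll":0,"jaw":40},
])

```text
clock: 27.9
tool_pos: [0.601, -0.0126, 0.1891]
orientation: [180.0, -0.3, 9.9]
force: [6.8, 2.3, 1.4]
opening: 0.0471
gripper_force: 30.0
```

```bash
python3 -c "
from h import *
ax()"
```

```text
t 27.9 grasp pt along/xs/y mm [89.8  3.3  0.1] F d/x/y [-2.4  6.8  1.1] M [ 0.7278 -2.5955  0.1116] ori [180.    -0.26   9.86] open 47.1
```

Request:
apply_moves([
  {"travel":[1.8,0,1.9],"roll":0,"jaw":40},
  {"travel":[1.2,0,2],"roll":0,"jaw":40},
  {"travel":[1,0,2],"roll":0,"jaw":40},
  {"travel":[0,0,0],"roll":0,"jaw":40},
])

```text
clock: 28.3
tool_pos: [0.6047, -0.012, 0.1839]
orientation: [180.0, -0.2, 9.9]
force: [4.5, 3.5, 9.7]
opening: 0.0473
gripper_force: 30.0
```

```bash
python3 -c "
from h import *
ax()"
```

```text
t 28.3 grasp pt along/xs/y mm [83.4  3.9  0. ] F d/x/y [5.9 9.2 2.7] M [ 1.1407 -1.5472  0.0878] ori [179.98  -0.24   9.87] open 47.3
```

Request:
apply_moves([
  {"travel":[1,0,1.5],"roll":0,"jaw":40},
  {"travel":[0,0,0],"roll":0,"jaw":40},
  {"travel":[0,0,0],"roll":0,"jaw":62},
  {"travel":[0,0,0],"roll":0,"jaw":62},
  {"travel":[0,0,0],"roll":0,"jaw":62},
  {"travel":[0,0,0],"roll":0,"jaw":62},
])

```text
clock: 28.9
tool_pos: [0.6025, -0.0129, 0.1802]
orientation: [180.0, 0.2, 9.8]
force: [-2.9, -1.6, 4.5]
opening: 0.0615
gripper_force: 2.7
```

```bash
python3 - <<'E'
from h import *
ax()
s=avg("scene",2);cv2.imwrite("s11.png",s)
print("pred home",proj("scene",[S+.054*d_+.062*y_,S+.054*d_-.062*y_,S+.054*d_+.062*x_]).round(1).tolist())
for x in(290,295,300,305,310,315,320,325,330): print(x,s[235:265,x].mean(1).astype(int).tolist())
E
```

```text
t 28.9 grasp pt along/xs/y mm [81.4  0.1 -0.5] F d/x/y [ 5.4 -0.4 -1.1] M [-0.471   1.2764 -0.0049] ori [179.98   0.17   9.79] open 61.5
pred home [[334.8, 241.0], [286.2, 255.3], [320.4, 250.3]]
290 [108, 105, 102, 102, 100, 101, 101, 92, 81, 86, 90, 92, 93, 96, 95, 94, 94, 90, 90, 96, 97, 96, 96, 100, 97, 99, 98, 97, 101, 98]
295 [109, 108, 107, 109, 112, 88, 55, 46, 79, 110, 110, 109, 110, 108, 101, 86, 112, 223, 212, 207, 148, 88, 98, 99, 99, 100, 102, 99, 99, 100]
300 [173, 78, 95, 103, 102, 98, 96, 102, 93, 98, 98, 96, 95, 93, 86, 111, 222, 210, 218, 217, 87, 94, 98, 99, 94, 97, 100, 97, 100, 100]
305 [160, 88, 110, 109, 113, 112, 111, 111, 111, 110, 110, 110, 105, 118, 205, 210, 208, 218, 215, 103, 103, 108, 111, 109, 109, 108, 107, 106, 109, 107]
310 [99, 135, 106, 114, 115, 116, 114, 108, 104, 106, 107, 104, 120, 215, 207, 209, 221, 216, 112, 108, 115, 114, 113, 114, 113, 114, 114, 113, 111, 107]
315 [106, 106, 109, 108, 103, 114, 188, 181, 180, 182, 185, 197, 204, 204, 204, 213, 211, 99, 112, 113, 115, 114, 116, 115, 116, 115, 118, 118, 112, 125]
320 [31, 30, 38, 35, 46, 74, 98, 89, 106, 181, 212, 205, 204, 195, 197, 151, 98, 107, 108, 110, 110, 110, 110, 110, 110, 111, 111, 110, 110, 108]
325 [104, 106, 104, 104, 104, 102, 80, 110, 220, 206, 209, 217, 182, 178, 130, 93, 99, 96, 95, 97, 96, 97, 98, 101, 104, 103, 104, 103, 104, 104]
330 [98, 100, 97, 98, 88, 108, 208, 213, 206, 180, 154, 161, 125, 102, 94, 100, 100, 98, 99, 100, 102, 100, 101, 55, 55, 63, 82, 97, 93, 86]
```

The plate's rear rim matches the predicted home position. I'll withdraw, narrow the fingers and give it a confirming push.

Request:
apply_moves([
  {"travel":[-1.5,0,-3],"roll":0,"jaw":62},
  {"travel":[-4,0,-7],"roll":0,"jaw":62},
  {"travel":[-7,0,-13],"roll":0,"jaw":62},
  {"travel":[-7,0,-16],"roll":0,"jaw":62},
  {"travel":[0,0,-4],"roll":0,"jaw":28},
  {"travel":[0,0,0],"roll":0,"jaw":28},
  {"travel":[0,0,0],"roll":0,"jaw":28},
  {"travel":[0,0,0],"roll":0,"jaw":28},
  {"travel":[0,0,0],"roll":0,"jaw":28},
])

```text
clock: 29.9
tool_pos: [0.5844, -0.0157, 0.2232]
orientation: [180.0, 0.1, 9.8]
force: [0.1, -0.4, -0.0]
opening: 0.0298
gripper_force: 0.0
```

```bash
python3 - <<'E'
from h import *
ax(.022)
s=avg("scene",2);cv2.imwrite("s12.png",s)
for x in(300,310,315,320,325): print(x,s[235:262,x].mean(1).astype(int).tolist())
E
```

```text
t 29.9 grasp pt along/xs/y mm [111.3  -3.8  -0.1] F d/x/y [-0.  -0.  -0.4] M [-0.0147 -0.0582  0.0391] ori [179.99   0.06   9.82] open 29.8
300 [167, 73, 77, 105, 184, 176, 170, 168, 158, 158, 149, 127, 105, 113, 216, 204, 202, 204, 217, 213, 87, 94, 98, 96, 98, 97, 99]
310 [210, 210, 206, 205, 205, 211, 210, 209, 211, 211, 214, 214, 212, 200, 201, 206, 219, 217, 110, 108, 114, 111, 114, 112, 112, 111, 113]
315 [157, 161, 165, 165, 168, 172, 175, 174, 180, 181, 182, 190, 206, 202, 204, 211, 209, 96, 110, 114, 114, 114, 114, 113, 115, 116, 117]
320 [58, 78, 106, 99, 99, 89, 90, 85, 96, 177, 209, 204, 202, 193, 193, 148, 99, 104, 108, 107, 110, 108, 109, 109, 109, 112, 111]
325 [100, 99, 98, 96, 81, 104, 216, 207, 201, 203, 204, 203, 184, 176, 130, 91, 99, 98, 96, 98, 98, 96, 101, 102, 104, 101, 102]
```

Request:
apply_moves([
  {"travel":[4.5,0,0],"roll":0,"jaw":28},
  {"travel":[2.2,0,4],"roll":0,"jaw":28},
  {"travel":[2.2,0,4],"roll":0,"jaw":28},
  {"travel":[1.5,0,2.6],"roll":0,"jaw":28},
  {"travel":[1,0,2],"roll":0,"jaw":28},
  {"travel":[0,0,0],"roll":0,"jaw":28},
])

```text
clock: 30.6
tool_pos: [0.5956, -0.0138, 0.2107]
orientation: [180.0, 0.0, 9.8]
force: [-0.1, -0.2, -0.3]
opening: 0.0283
gripper_force: 0.0
```

```bash
python3 -c "
from h import *
ax(.022)"
```

```text
t 30.6 grasp pt along/xs/y mm [94.8 -0.2 -0.2] F d/x/y [-0.2 -0.2 -0.2] M [-0.0696  0.0043 -0.0294] ori [180.     0.05   9.81] open 28.3
```

Request:
apply_moves([
  {"travel":[1,0,1.7],"roll":0,"jaw":28},
  {"travel":[1,0,1.7],"roll":0,"jaw":28},
  {"travel":[0,0,0],"roll":0,"jaw":28},
])

```text
clock: 30.9
tool_pos: [0.5977, -0.0135, 0.2082]
orientation: [180.0, -0.0, 9.8]
force: [-1.6, 0.6, 3.5]
opening: 0.0281
gripper_force: 2.2
```

```bash
python3 -c "
from h import *
ax(.022)"
```

```text
t 30.9 grasp pt along/xs/y mm [91.6  0.4 -0.2] F d/x/y [3.8 0.5 0.8] M [0.0016 0.761  0.026 ] ori [179.99  -0.     9.83] open 28.1
```

Contact came at 91.6, against an expected 90.75. Press a bit more.

Request:
apply_moves([
  {"travel":[1,0,1.7],"roll":0,"jaw":28},
  {"travel":[1,0,1.7],"roll":0,"jaw":28},
  {"travel":[0,0,0],"roll":0,"jaw":28},
])

```text
clock: 31.2
tool_pos: [0.5984, -0.0137, 0.2072]
orientation: [179.9, 0.1, 9.9]
force: [-13.7, 2.2, 22.7]
opening: 0.0281
gripper_force: 15.0
```

```bash
python3 -c "
from h import *
ax(.022)"
```

```text
t 31.2 grasp pt along/xs/y mm [90.5  0.5 -0.5] F d/x/y [26.2  0.   4.5] M [0.312  5.081  0.0162] ori [179.94   0.06   9.86] open 28.1
```

Fully seated: the stop at 90.5 mm is exactly the core's stop (58.6) plus the 32 mm plate. Withdraw.

Request:
apply_moves([
  {"travel":[-3,0,-5.2],"roll":0,"jaw":28},
  {"travel":[-6,0,-10.4],"roll":0,"jaw":28},
  {"travel":[-10,0,-20],"roll":0,"jaw":28},
  {"travel":[-10,0,-25],"roll":0,"jaw":28},
  {"travel":[-10,0,-25],"roll":0,"jaw":28},
  {"travel":[0,0,0],"roll":0,"jaw":28},
  {"travel":[0,0,0],"roll":0,"jaw":28},
  {"travel":[0,0,0],"roll":0,"jaw":28},
])

```text
clock: 32.0
tool_pos: [0.5609, -0.0197, 0.2894]
orientation: [-180.0, 0.1, 9.8]
force: [-0.3, 0.5, -0.1]
opening: 0.0284
gripper_force: 0.0
```

```bash
python3 - <<'E'
from h import *
ax(.022)
s=avg("scene",2)
for x in(300,310,315,320,325): print(x,s[235:280,x].mean(1).astype(int).tolist())
print(ctrl.close_job())
E
```

```text
t 32.0 grasp pt along/xs/y mm [180.6   8.7   0. ] F d/x/y [ 0.  -0.2  0.5] M [-0.0005 -0.0589  0.0018] ori [-179.98    0.05    9.81] open 28.4
300 [168, 186, 199, 182, 182, 176, 172, 175, 154, 150, 160, 169, 177, 186, 201, 203, 201, 203, 216, 214, 80, 97, 97, 96, 97, 98, 99, 98, 101, 99, 99, 103, 122, 108, 87, 107, 212, 210, 206, 197, 191, 178, 50, 120, 116]
310 [201, 203, 204, 205, 207, 206, 209, 209, 209, 210, 211, 211, 210, 201, 200, 204, 217, 212, 112, 107, 112, 113, 112, 113, 113, 114, 112, 111, 112, 107, 122, 211, 213, 209, 208, 206, 203, 201, 206, 214, 216, 73, 58, 126, 120]
315 [156, 160, 162, 166, 167, 171, 171, 176, 178, 180, 182, 188, 204, 201, 204, 209, 208, 98, 111, 112, 113, 111, 115, 113, 115, 114, 116, 116, 109, 126, 212, 214, 211, 211, 210, 201, 198, 206, 218, 217, 81, 56, 126, 122, 121]
320 [59, 78, 104, 96, 118, 204, 81, 84, 92, 150, 207, 202, 199, 191, 192, 149, 98, 106, 108, 110, 108, 109, 108, 107, 110, 110, 111, 110, 108, 107, 120, 199, 188, 191, 201, 202, 204, 209, 207, 54, 118, 123, 122, 121, 122]
325 [100, 97, 94, 104, 185, 206, 202, 201, 200, 200, 201, 202, 179, 174, 130, 92, 96, 95, 97, 98, 99, 101, 102, 101, 102, 102, 103, 101, 104, 103, 97, 118, 180, 207, 193, 187, 188, 119, 59, 127, 120, 121, 121, 119, 118]
the job is handed in; nothing more can be done
None
```

The job is handed in at 32 s: push and camera checks put the core home on its seat and the plate flush against it, both released with the arm clear, but I had no direct reading of the pin or the flat-to-flat angle and have no verdict yet.

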